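# Clear the leather bench: corks in the screw-top tub, tape in the case, case secured

## Task

Clear the bench: first unscrew the blue cap of the white tub and lay it, knob up, on the middle of the green felt mat; then put every loose cork into the tub and every roll of tape into the wooden case. When all of them are put away, shut the lid of the case fully and turn the brass turnbutton a quarter turn anticlockwise so that it reaches over the lid. Leave the tub open so that the corks can air, and do not disturb the mug, the glue bottle and the tin.

Things in the scene. Friction and masses are not known exactly. Their poses are not given: they have to be found in the camera images.
- tub: Round white plastic tub, fixed to the bench, 105 mm across, 75 mm high to the rim of its neck; origin at the centre of its underside, z up. Its mouth (under the cap) is 81 mm across, its inner floor 5 mm above the bench. Thread on the neck: right-hand, 8 mm a turn; it lets the cap go after about two full turns (16 mm of climb) and not before.
- cap: Blue screw cap, 105 mm across, 100 g. Origin: centre of its skirt's lower edge, z up; top face at 33 mm. Round knob in the middle, 44 mm across, from 33 to 63 mm above the origin. White mark along its x. Screwed home, origin 47 mm above the tub's. Anticlockwise (from above) it climbs, turning easily. Its plug enters the neck 18 mm: once free, lift it straight up 30 mm before moving sideways.
- mat: Green felt mat, 130 x 130 mm, 3 mm thick, fixed on the bench; origin at the centre of its underside. The cap is laid here.
- case: Wooden case, open on top, fixed to the bench, outside 150 mm along its x axis, 240 mm along its y axis, 50 mm high; walls and floor 8 mm thick. Origin at the centre of its underside, z up. The lid's hinge runs along the top of its +x side, the turnbutton stands on its -x side (middle).
- lid_hinge (a point): Middle of the hinge line of the case's lid (fixed on the case, 75 mm along the case's +x and 50.5 mm up).
- lid_edge (a point): Middle of the lid's free edge, on the outer face (the face that is on top when shut); 150 mm from the hinge line. The lid is a flat wooden panel 150 x 240 mm, 10 mm thick.
- lid (a joint): Opening of the case's lid in rad: 0 shut, 1.8 fully open; about 1.57 stands upright. It is stiff (0.34 N m of friction, lid 300 g) and stays where it is left; shut, its outer face is 60.5 mm above the bench.
- button_grip (a point): Middle of the brass turnbutton, on its upright pivot axis, 75 mm above the bench: a bar 56 mm long, 12 mm wide, 24 mm tall (from 63 to 87 mm above the bench), pivoting about its middle, 87 mm from the case's origin along the case's -x.
- turnbutton (a joint): Angle of the turnbutton in rad: 0 the bar lies along the case's y axis (clear of the lid), growing anticlockwise seen from above; 1.57 (stop at 1.6) it points across, along the case's x axis, with one end over the shut lid. Light friction (0.04 N m).
- mug: White mug, 76 mm across, 85 mm high; bystander, leave alone. Origin at the centre of its underside.
- glue: Yellow bottle with a red cap, 52 mm across, 130 mm high; bystander, leave alone. Origin at the centre of its underside.
- tin: Flat round metal tin, 80 mm across, 22 mm high; bystander, leave alone. Origin at the centre of its underside.
- cork0: Cork stopper, a plain cylinder 30 mm across, 22 mm tall, 14 g, standing on the bench; may be absent. Origin at the centre of its underside, z along its axis.
- cork1: Cork stopper, a plain cylinder 30 mm across, 22 mm tall, 14 g, standing on the bench; may be absent. Origin at the centre of its underside, z along its axis.
- cork2: Cork stopper, a plain cylinder 30 mm across, 22 mm tall, 14 g, standing on the bench; may be absent. Origin at the centre of its underside, z along its axis.
- roll0: Small roll of blue tape lying flat on the bench, a ring 50 mm across outside, 37 mm inside, 24 mm tall, 50 g; may be absent. Origin at the centre of its underside, z along its axis.
- roll1: Small roll of grey tape lying flat on the bench, a ring 50 mm across outside, 37 mm inside, 24 mm tall, 50 g; may be absent. Origin at the centre of its underside, z along its axis.

How it is judged:
By the outcome, as a careful person would: the job done as asked, in the order asked, and still so for the second after the job is handed in, with the robot touching nothing.
Of cork0, cork1, cork2 only 2 to 3 are there at a start; the rules pass over those that are not, and their reading is None.
Of roll0, roll1 only 1 to 2 are there at a start; the rules pass over those that are not, and their reading is None.
At some moment in a run one of cork0, cork1, cork2, roll0, roll1 may be knocked a few centimetres aside while the robot is not near it.
Once in a run the grip may slacken for a moment while it holds something.
It also fails if it takes over 210 s, if anything falls off the work surface, if the arm or the gripper's body presses on something with over 40 N, if the wrist force passes 120 N, or if a joint passes its speed limit or range.

## Robot

A 6-joint arm with a two-finger parallel gripper is mounted at the origin on the work surface. World frame = base frame: x ahead of the robot, y to its left, z up, the work surface at z = 0. Lengths are in m, angles in rad, forces in N, time in s.
With the tool pointing down it reaches from about 0.35 to 0.85 m from the base axis. Payload 8.1 kg.
Tool frame: the origin (TCP) lies midway between the tips of the shut fingers; the grasp point (between the pads) lies 19 mm behind it (manip.pinch_z is the z of the grasp point in the tool frame, in m); z points along the fingers, y is the line along which they close (so a half turn about z gives the same grasp; the last joint's range is limited). The gripper opens to 85 mm and grips with 20 to 120 N. Pads are 22 mm wide; open, the fingers measure 114 mm over their backs; the gripper's body (76 mm by 85 mm) begins 54 mm behind the grasp point. The pads swing forward as they close: fully open they stand 13 mm farther back than shut.
Start: joints at [-1.242, 0.13, 1.488, -0, 1.523, -0.085], TCP at [0.241, -0.549, 0.231] pointing down, gripper open.
Joint ranges: [-2.96, 2.96], [-0.89, 2.26], [0.02, 2.5], [-1.34, 4.48], [0, 2.73], [-2.66, 2.66]. Speed limits (rad/s): [2.39, 2.39, 2.79, 3.14, 3.14, 3.14].

## Interface

Orientations are given as a 3x3 rotation matrix whose columns are the frame's x, y, z axes.
In Python, from workcell import manip gives the robot as it stands.
- The arm moves only by the shell command python3 -m crank 'ROWS'. ROWS is a JSON object of lists of equal length, an entry for each row: "twist": the turn, a rotation vector about the world's x, y, z scaled (see below), a list of three; "delta_pos": the shift along the world's x, y, z scaled (see below), a list of three; "grip": the closure, from -1 (fully open) to 1 (shut), so that 0 is half open. In form: {"twist": [[ax, ay, az], ...], "delta_pos": [[tx, ty, tz], ...], "grip": [grip, ...]}. A call has 1 to 12 rows; each row is the pose to reach, as a shift and turn from the pose commanded when the call began, turning the shorter way round; what a row does not reach only later rows make up. The controller multiplies each number of a shift by 200 mm and each number of a turn by 360 degrees. A row lasts 1/12 s, in which the tool goes at most 41.7 mm and 7.16 degrees, less where a joint would pass 70% of its speed; a pose out of reach is approached as far as the arm can. A call with a number of a shift or a turn outside -1 to 1 is refused whole. A call with a gripper value outside its range is refused whole. The fingers move at their own pace and stop on an object; the grip force is fixed at half the most. Time passes only in rows, so rows that repeat a pose let the fingers close. It gives the time, the measured TCP pose, the force, the opening and the grip force at its end, in the units of the state.
- manip.read_state(): the state, without advancing time (a new reading comes with each control period).
- manip.get_image(name): name is "side" or "top" or "wrist"; returns the picture (384x512x3 uint8, red, green, blue); there is no depth.
- manip.camera_params(name): a dict with "fx", "fy", "cx", "cy" (pixels), "k1" (the pictures are not rectified: a ray, as slopes to the right and down, at radius r is drawn at 1 + k1 r^2 times it, then the intrinsics apply), "pose" (4x4, takes a point from camera to world coordinates); the wrist camera has in their place "tool_from_camera" (4x4, takes a point from camera to tool coordinates, whose origin is the TCP and whose axes are the flange's). Camera axes: x right, y down, z forward; pixel columns grow to the right and rows downward; lengths in m; the calibration is good to about 2 mm. A picture is of the moment at which its call begins: read the wrist's pose just before it. camera_params takes no time and is no camera call.
- manip.finish_job(): hands the job in; it is judged then, once.
Trained networks look in the newest picture that a camera, given by its name, has taken for a name from the list of things; names that differ only in an ending like _2 or _b are one class to them, and where a whole thing is asked for, a point or a joint stands for the part that bears it (a point fixed in the world has none). Each returns a list of dicts, best first, with "confidence" (0 to 1); they miss things now and then, are a little off and sometimes report something else, mostly with a low value. They report only what shows in the picture. A call takes as long as a camera call.
- manip.recognise(camera, thing): "centre" ([row, column] in pixels, amid what is visible of it).
- manip.trace(camera, thing): "region" (384x512 bool, what is visible of it) and "centre" ([row, column] in pixels, amid what is visible of it).
The state is a dict: "clock": time; "qpos": joint angles; "joint_velocities": joint speeds; "joint_efforts": joint torques, N m; "tool_pos": TCP position; "eef_rot": TCP orientation; "contact_force": force on the tool from outside, world axes, zero at the start; "ft_torque": the same for the moment, N m; "opening": opening from 0.0 (shut) to 1.0 (fully open); "grasp_force": force on a finger pad.
Only numpy, scipy, OpenCV 4.12 (cv2) and the standard library are available. Lean on these libraries where they do the work, as an engineer would, in place of code of your own. Each camera call takes 0.05 s, during which the arm holds its last target. There are 200 camera calls.

## Working session

There is one attempt and no reset: what is moved stays moved. The work goes in short steps, Python scripts to look and compute and a shell command to move; the robot and the scene stay as the last step left them, time stands still between calls to the robot, and variables do not carry over. Pictures are saved under pics/ and viewed, at most 14 in all, crops included, and the job is handed in when it is done.

```bash
ls; mkdir -p pics
cat > h.py <<'E'
import numpy as np, cv2
from workcell import manip
def img(n,f=None):
    im=manip.get_image(n)
    if f: cv2.imwrite('pics/'+f,im[:,:,::-1])
    return im
def cam(n,st=None):
    p=manip.camera_params(n)
    if n=='wrist':
        st=st or manip.read_state(); T=np.eye(4);T[:3,:3]=np.array(st['eef_rot']);T[:3,3]=st['tool_pos']
        return p,T@np.array(p['tool_from_camera'])
    return p,np.array(p['pose'])
def ray(n,rc,st=None):
    p,T=cam(n,st)
    K=np.array([[p['fx'],0,p['cx']],[0,p['fy'],p['cy']],[0,0,1.]])
    u=cv2.undistortPoints(np.array([[[rc[1],rc[0]]]],float),K,np.array([p['k1'],0,0,0.]),None,None,None)[0,0]
    return T[:3,3],T[:3,:3]@np.array([u[0],u[1],1.])
def at(n,rc,z,st=None):
    o,d=ray(n,rc,st); return (o+d*(z-o[2])/d[2])
def px(n,X,st=None):
    p,T=cam(n,st); c=T[:3,:3].T@(np.array(X)-T[:3,3]); s=c[:2]/c[2]; f=1+p['k1']*(s@s)
    return np.array([p['fy']*s[1]*f+p['cy'],p['fx']*s[0]*f+p['cx']]).round(1)
E
python3 - <<'E'
from h import *
np.set_printoptions(precision=3,suppress=True)
img('top','top0.png');img('side','side0.png');
for n,z in dict(tub=.07,cap=.1,mat=.003,case=.05,button_grip=.087,mug=.085,glue=.13,tin=.022,cork0=.022,cork1=.022,cork2=.022,roll0=.024,roll1=.024,lid_edge=.2,lid_hinge=.05).items():
    for r in manip.recognise('top',n)[:3]: print(n,round(r['confidence'],2),np.array(r['centre']).round(0),at('top',r['centre'],z))
print(manip.read_state()); print(cam('top')[1])
E
```

```text
pics
tub 0.59 [196. 317.] [ 0.539 -0.215  0.07 ]
cap 0.85 [187. 335.] [ 0.557 -0.266  0.1  ]
mat 0.21 [131. 213.] [0.779 0.107 0.003]
case 0.78 [218. 147.] [0.49  0.311 0.05 ]
button_grip 0.63 [212. 184.] [0.499 0.192 0.087]
button_grip 0.21 [130. 212.] [0.754 0.104 0.087]
mug 0.71 [137. 168.] [0.738 0.242 0.085]
glue 0.71 [245. 381.] [ 0.376 -0.384  0.13 ]
glue 0.23 [181. 265.] [ 0.576 -0.055  0.13 ]
tin 0.62 [130. 215.] [0.775 0.1   0.022]
cork0 0.65 [230. 231.] [0.448 0.055 0.022]
cork1 0.65 [230. 231.] [0.448 0.055 0.022]
cork2 0.65 [230. 231.] [0.448 0.055 0.022]
roll0 0.66 [222. 287.] [ 0.466 -0.121  0.024]
roll0 0.5 [184. 219.] [0.593 0.088 0.024]
roll1 0.66 [222. 287.] [ 0.466 -0.121  0.024]
roll1 0.5 [184. 219.] [0.593 0.088 0.024]
lid_edge 0.89 [215. 125.] [0.48  0.338 0.2  ]
lid_hinge 0.95 [214. 151.] [0.502 0.298 0.05 ]
{'clock': 0.85, 'qpos': array([-1.242,  0.13 ,  1.488, -0.   ,  1.523, -0.085]), 'joint_velocities': array([-0.   , -0.002,  0.   ,  0.002, -0.   , -0.   ]), 'joint_efforts': array([ -0.001, -56.93 , -50.086,  -0.   ,   0.001,   0.   ]), 'tool_pos': array([ 0.241, -0.549,  0.231]), 'eef_rot': array([[ 0.916,  0.402,  0.   ],
       [ 0.402, -0.916, -0.   ],
       [-0.   ,  0.   , -1.   ]]), 'contact_force': array([-0.523, -0.   , -0.431]), 'ft_torque': array([ 0.052, -0.06 ,  0.009]), 'grasp_force': 0.0, 'opening': 0.9991331610526429}
[[-0.035 -0.979  0.2    0.308]
 [-0.999  0.035 -0.004 -0.017]
 [-0.003 -0.2   -0.98   1.431]
 [ 0.     0.     0.     1.   ]]
```

View pics/top0.png

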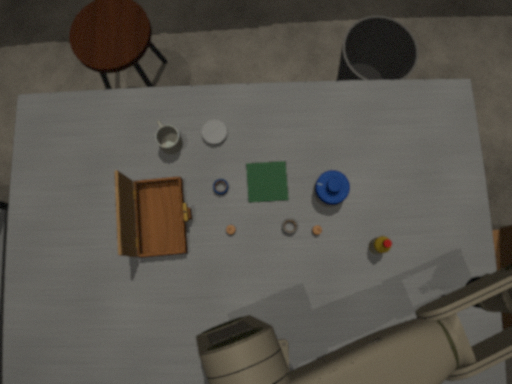

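View pics/side0.png

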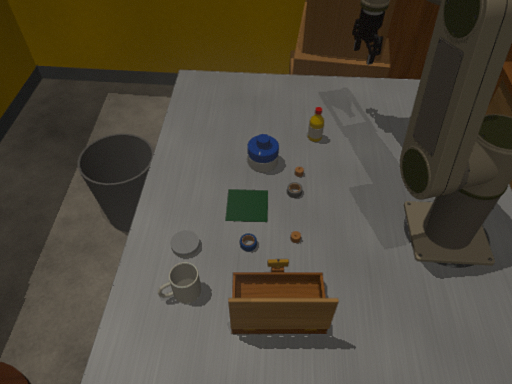

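The top picture shows blue cap (187,333), mat (182,267), case (216,160) with its lid open on the left, corks (230,231) and (231,317), blue roll (187,221), grey roll (227,289), glue (244,383), tin (132,214), mug (138,168). The side view agrees and shows two corks.

Run:
```python
from h import *
np.set_printoptions(precision=3,suppress=True)
im=cv2.imread('pics/top0.png'); hsv=cv2.cvtColor(im,cv2.COLOR_BGR2HSV)
def blobs(n,lo,hi,z,minA=20):
    m=cv2.inRange(hsv,lo,hi); m[:90]=0;m[290:]=0
    k,_,s,c=cv2.connectedComponentsWithStats(m)
    for i in range(1,k):
        if s[i,4]>=minA: print(n,s[i],c[i][::-1],at('top',c[i][::-1],z))
    return m
blobs('blue',(105,120,40),(128,255,255),.024)
blobs('green',(45,80,20),(85,255,255),.003)
m=blobs('orange',(5,120,60),(22,255,255),.015)
blobs('yellow',(20,150,60),(35,255,255),.087)
# knob/cap ellipses check
for z in (.08,.11): print('cap',at('top',(187.5,333),z))
# case corners at top of wall
for rc in [(178,183),(255,186),(177,135),(257,135)]: print(at('top',rc,.05))
cv2.imwrite('pics/c0.png',cv2.resize(im[160:270,100:400],None,fx=2.66,fy=2.66,interpolation=cv2.INTER_CUBIC))
```

```text
blue [315 171  34  33 860] [187.179 332.192] [ 0.572 -0.271  0.024]
green [ 247  162   40   39 1380] [181.567 266.755] [ 0.602 -0.064  0.003]
orange [116 172   7  82 259] [213.676 118.649] [0.511 0.413 0.015]
orange [ 132  177   59   80 3537] [218.183 160.557] [0.493 0.277 0.015]
orange [227 226   8   8  48] [229.604 230.396] [0.449 0.056 0.015]
orange [313 226   8   8  49] [229.898 316.388] [ 0.439 -0.214  0.015]
orange [494 230   6  34 130] [243.162 496.646] [ 0.37  -0.801  0.015]
orange [381 236  10  15  58] [243.259 384.793] [ 0.388 -0.428  0.015]
yellow [184 213   4   8  23] [216.565 185.696] [0.486 0.186 0.087]
yellow [374 237  15  16 135] [244.733 379.637] [ 0.38  -0.391  0.087]
cap [ 0.56  -0.264  0.08 ]
cap [ 0.555 -0.258  0.11 ]
[0.613 0.199 0.05 ]
[0.373 0.192 0.05 ]
[0.621 0.352 0.05 ]
[0.371 0.349 0.05 ]
```

View pics/c0.png

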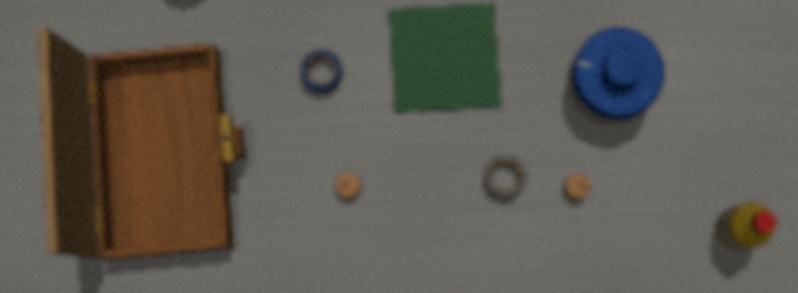

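```bash
python3 -m crank '{"twist":[[0,0,-0.13],[0,0,-0.13],[0,0,-0.13],[0,0,-0.13],[0,0,-0.13],[0,0,-0.13],[0,0,-0.13]],"delta_pos":[[1,0.9,0.25],[1,0.9,0.25],[1,0.9,0.25],[1,0.9,0.25],[1,0.9,0.25],[1,0.9,0.25],[1,0.9,0.25]],"grip":[-1,-1,-1,-1,-1,-1,-1]}'
python3 -m crank '{"twist":[[0,0,-0.14],[0,0,-0.14],[0,0,-0.14],[0,0,-0.14],[0,0,-0.14],[0,0,-0.14],[0,0,-0.14],[0,0,-0.14],[0,0,-0.14]],"delta_pos":[[0.56,0.55,0],[0.56,0.55,0],[0.56,0.55,0],[0.56,0.55,0],[0.56,0.55,0],[0.56,0.55,0],[0.56,0.55,0],[0.56,0.55,0],[0.56,0.55,0]],"grip":[-1,-1,-1,-1,-1,-1,-1,-1,-1]}'
python3 - <<'E'
from h import *
np.set_printoptions(precision=3,suppress=True)
st=manip.read_state(); im=img('wrist','w0.png'); print(st['qpos'],st['tool_pos'],cam('wrist',st)[1])
hsv=cv2.cvtColor(im,cv2.COLOR_RGB2HSV); m=cv2.inRange(hsv,(105,110,30),(128,255,255))
k,_,s,c=cv2.connectedComponentsWithStats(m)
for i in range(1,k):
    if s[i,4]>100: print(s[i],c[i],at('wrist',c[i][::-1],.08,st))
E
```

```text
clock: 1.43
tool_pos: [0.4425, -0.3679, 0.2819]
eef_rot: [[0.918, -0.398, 0.0], [-0.398, -0.918, -0.0], [0.001, 0.0, -1.0]]
contact_force: [0.2, -0.6, 0.9]
opening: 1.003
grasp_force: 0.0
clock: 2.18
tool_pos: [0.5534, -0.2591, 0.2812]
eef_rot: [[0.283, -0.959, -0.0], [-0.959, -0.283, 0.0], [-0.0, 0.0, -1.0]]
contact_force: [-0.1, -0.2, -0.5]
opening: 1.005
grasp_force: 0.0
[-0.522  0.145  1.382 -0.     1.615  2.333] [ 0.553 -0.259  0.281] [[-0.959 -0.268 -0.087  0.576]
 [-0.282  0.912  0.299 -0.337]
 [-0.001  0.311 -0.95   0.424]
 [ 0.     0.     0.     1.   ]]
[ 211  117   79   80 4872] [250.216 156.597] [ 0.565 -0.268  0.08 ]
[175 305  28  29 341] [189.997 315.683] [0.587 0.008 0.08 ]
```

View pics/w0.png

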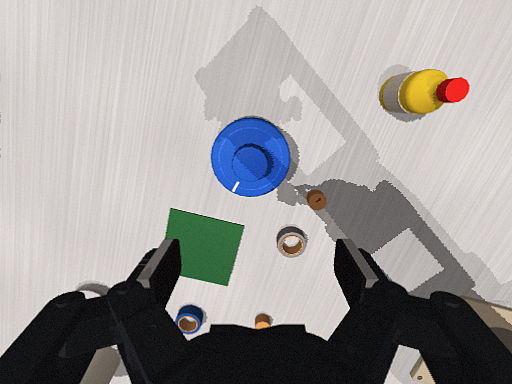

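The wrist view shows the cap at (157,250) with its knob around (162,252), its white mark pointing toward (187,236), mat, both rolls and two corks; no sign of a third cork so far.

Run:
```python
from h import *
from scipy.optimize import least_squares
st=manip.read_state()
a=np.linspace(0,6.28,60)
def box(n,c):
    P=np.array([px(n,[c[0]+.0525*np.cos(t),c[1]+.0525*np.sin(t),z],st) for z in (.047,.08) for t in a])
    return np.r_[P.min(0),P.max(0)]
for n,b in (('wrist',[117,211,196,289]),('top',[171,315,203,348])):
    r=least_squares(lambda c:box(n,c)-b,[.56,-.262],diff_step=1e-3); print(n,r.x,r.fun)
for c in [(.56,-.262)]: print(px('wrist',[*c,.11],st))
```

```text
wrist [ 0.56486543 -0.26439444] [-0.5 -1.2  0.8  0.8]Traceback (most recent call last):
  File "<stdin>", line 9, in <module>
    return func(*args, **kwargs)
    result = trf(vector_fun.fun, vector_fun.jac, x0, f0, J0, lb, ub, ftol, xtol,
                 gtol, max_nfev, x_scale, loss_function, tr_solver,
                 tr_options.copy(), verbose, callback=callback_wrapped)
    return trf_no_bounds(
        fun, jac, x0, f0, J0, ftol, xtol, gtol, max_nfev, x_scale,
        loss_function, tr_solver, tr_options, verbose, callback=callback)
    f_new = fun(x_new)
    self._update_fun()
    ~~~~~~~~~~~~~~~~^^
    self.f = self.fun_wrapped(xp_copy(self.x))
             ~~~~~~~~~~~~~~~~^^^^^^^^^^^^^^^^^
    return np.atleast_1d(self.fun(x))
                         ~~~~~~~~^^^
    return self.f(x, *self.args, **self.kwargs)
           ~~~~~~^^^^^^^^^^^^^^^^^^^^^^^^^^^^^^
  File "<stdin>", line 9, in <lambda>
  File "<stdin>", line 6, in box
  File "h.py", line 21, in px
    p,T=cam(n,st); c=T[:3,:3].T@(np.array(X)-T[:3,3]); s=c[:2]/c[2]; f=1+p['k1']*(s@s)
        ~~~^^^^^^
  File "h.py", line 8, in cam
    p=manip.camera_params(n)
ValueError: time passes only in moves, steps and waits
```

```bash
sed -i 's/^def cam/_P={}\ndef cam/; s/p=manip.camera_params(n)/p=_P.setdefault(n,None) or manip.camera_params(n); _P[n]=p/' h.py
python3 -m crank '{"twist":[[0,0,0],[0,0,0],[0,0,0],[0,0,0],[0,0,0],[0,0,0],[0,0,0],[0,0,0],[0,0,0],[0,0,0],[0,0,0],[0,0,0]],"delta_pos":[[0.055,-0.022,-0.2],[0.055,-0.022,-0.4],[0.055,-0.022,-0.6],[0.055,-0.022,-0.8],[0.055,-0.022,-0.9],[0.055,-0.022,-0.99],[0.055,-0.022,-0.99],[0.055,-0.022,-0.99],[0.055,-0.022,-0.99],[0.055,-0.022,-0.99],[0.055,-0.022,-0.99],[0.055,-0.022,-0.99]],"grip":[-1,-1,-1,-1,-1,-1,-1,1,1,1,1,1]}'
```

```text
clock: 3.23
tool_pos: [0.5658, -0.2647, 0.0862]
eef_rot: [[0.284, -0.959, 0.004], [-0.959, -0.284, -0.002], [0.003, -0.003, -1.0]]
contact_force: [-0.8, 0.9, 6.6]
opening: 0.495
grasp_force: 61.3
```

```bash
for i in 1 2 3; do python3 -m crank '{"twist":[[0,0,0.0198],[0,0,0.0396],[0,0,0.0594],[0,0,0.0792],[0,0,0.099],[0,0,0.1188],[0,0,0.1386],[0,0,0.1584],[0,0,0.1782],[0,0,0.198],[0,0,0.2178],[0,0,0.2376]],"delta_pos":[[0,0,0.0008],[0,0,0.0016],[0,0,0.0024],[0,0,0.0032],[0,0,0.004],[0,0,0.0048],[0,0,0.0056],[0,0,0.0064],[0,0,0.0072],[0,0,0.008],[0,0,0.0088],[0,0,0.0096]],"grip":[1,1,1,1,1,1,1,1,1,1,1,1]}'; done; python3 -c "
from h import *
s=manip.read_state();print(s['qpos'],s['ft_torque'])"
```

```text
clock: 4.23
tool_pos: [0.5654, -0.2641, 0.087]
eef_rot: [[0.977, 0.215, 0.003], [0.215, -0.977, -0.001], [0.002, 0.002, -1.0]]
contact_force: [1.1, 0.8, 0.9]
opening: 0.495
grasp_force: 60.7
clock: 5.23
tool_pos: [0.5646, -0.2636, 0.0887]
eef_rot: [[-0.138, 0.99, 0.001], [0.99, 0.138, -0.0], [-0.0, 0.001, -1.0]]
contact_force: [-2.3, 3.1, 3.7]
opening: 0.498
grasp_force: 60.9
clock: 6.23
tool_pos: [0.5644, -0.2643, 0.0906]
eef_rot: [[-0.998, -0.06, 0.001], [-0.06, 0.998, -0.001], [-0.001, -0.001, -1.0]]
contact_force: [-3.8, -0.2, 2.5]
opening: 0.494
grasp_force: 60.8
[-5.19920441e-01  2.95336597e-01  1.56267215e+00 -6.05351154e-04
  1.28253475e+00 -2.15085332e+00] [-0.162613    0.74561909 -0.30961178]
```

```bash
python3 -m crank '{"twist":[[0,0,0],[0,0,0],[0,0,-0.0198],[0,0,-0.0396],[0,0,-0.0594],[0,0,-0.0792],[0,0,-0.099],[0,0,-0.1188],[0,0,-0.1386],[0,0,-0.1584],[0,0,-0.1782],[0,0,-0.198]],"delta_pos":[[0,0,0],[0,0,0],[0,0,0.03],[0,0,0.03],[0,0,0.03],[0,0,0.03],[0,0,0.03],[0,0,0.03],[0,0,0.03],[0,0,0.03],[0,0,0.03],[0,0,0.03]],"grip":[-1,-1,-1,-1,-1,-1,-1,-1,-1,-1,-1,-1]}'
python3 -m crank '{"twist":[[0,0,-0.0198],[0,0,-0.0396],[0,0,-0.0594],[0,0,-0.0792],[0,0,-0.099],[0,0,-0.1188],[0,0,-0.1386],[0,0,-0.1584],[0,0,-0.1782],[0,0,-0.198],[0,0,-0.2178],[0,0,-0.2376]],"delta_pos":[[0,0,0],[0,0,0],[0,0,0],[0,0,0],[0,0,0],[0,0,0],[0,0,0],[0,0,0],[0,0,0],[0,0,0],[0,0,0],[0,0,0]],"grip":[-1,-1,-1,-1,-1,-1,-1,-1,-1,-1,-1,-1]}'
python3 -m crank '{"twist":[[0,0,-0.0198],[0,0,-0.0396],[0,0,-0.0594],[0,0,-0.0792],[0,0,-0.099],[0,0,-0.1188],[0,0,-0.1386],[0,0,-0.1584],[0,0,-0.1782],[0,0,-0.198],[0,0,-0.2178],[0,0,-0.2376]],"delta_pos":[[0,0,0],[0,0,0],[0,0,0],[0,0,0],[0,0,0],[0,0,0],[0,0,0],[0,0,0],[0,0,0],[0,0,0],[0,0,0],[0,0,0]],"grip":[-1,-1,-1,-1,-1,-1,-1,-1,-1,-1,-1,-1]}'
python3 -m crank '{"twist":[[0,0,-0.01],[0,0,-0.02],[0,0,-0.03],[0,0,-0.03],[0,0,-0.03],[0,0,-0.03],[0,0,-0.03]],"delta_pos":[[0,0,-0.02],[0,0,-0.025],[0,0,-0.025],[0,0,-0.025],[0,0,-0.025],[0,0,-0.025],[0,0,-0.025]],"grip":[-1,-1,-1,1,1,1,1]}'
python3 -c "
from h import *
s=manip.read_state();print(s['qpos'],s['ft_torque'])"
```

```text
clock: 7.23
tool_pos: [0.5647, -0.2639, 0.0956]
eef_rot: [[-0.362, 0.932, 0.001], [0.932, 0.362, -0.0], [-0.001, 0.001, -1.0]]
contact_force: [0.6, -0.2, 0.9]
opening: 1.002
grasp_force: 0.0
clock: 8.23
tool_pos: [0.5647, -0.2639, 0.0956]
eef_rot: [[0.901, 0.433, 0.001], [0.433, -0.901, -0.0], [0.001, 0.001, -1.0]]
contact_force: [0.6, -0.2, -0.1]
opening: 0.999
grasp_force: 0.0
clock: 9.23
tool_pos: [0.5647, -0.2638, 0.0956]
eef_rot: [[0.502, -0.865, 0.001], [-0.865, -0.502, -0.0], [0.001, -0.001, -1.0]]
contact_force: [0.1, 0.2, 0.1]
opening: 1.001
grasp_force: 0.0
clock: 9.82
tool_pos: [0.5645, -0.264, 0.0906]
eef_rot: [[0.342, -0.94, 0.001], [-0.94, -0.342, -0.0], [0.001, -0.0, -1.0]]
contact_force: [1.1, -0.2, 2.6]
opening: 0.49
grasp_force: 60.3
[-5.19576213e-01  2.95565617e-01  1.56240201e+00 -1.28286812e-04
  1.28296202e+00  2.27326596e+00] [ 0.02245748 -0.2364958  -0.05490302]
```

```bash
for i in 1 2 3; do python3 -m crank '{"twist":[[0,0,0.0198],[0,0,0.0396],[0,0,0.0594],[0,0,0.0792],[0,0,0.099],[0,0,0.1188],[0,0,0.1386],[0,0,0.1584],[0,0,0.1782],[0,0,0.198],[0,0,0.2178],[0,0,0.2376]],"delta_pos":[[0,0,0.0008],[0,0,0.0016],[0,0,0.0024],[0,0,0.0032],[0,0,0.004],[0,0,0.0048],[0,0,0.0056],[0,0,0.0064],[0,0,0.0072],[0,0,0.008],[0,0,0.0088],[0,0,0.0096]],"grip":[1,1,1,1,1,1,1,1,1,1,1,1]}' | grep -E "tool_pos|contact|opening"; done
python3 -m crank '{"twist":[[0,0,0],[0,0,0],[0,0,-0.0198],[0,0,-0.0396],[0,0,-0.0594],[0,0,-0.0792],[0,0,-0.099],[0,0,-0.1188],[0,0,-0.1386],[0,0,-0.1584],[0,0,-0.1782],[0,0,-0.198]],"delta_pos":[[0,0,0],[0,0,0],[0,0,0.03],[0,0,0.03],[0,0,0.03],[0,0,0.03],[0,0,0.03],[0,0,0.03],[0,0,0.03],[0,0,0.03],[0,0,0.03],[0,0,0.03]],"grip":[-1,-1,-1,-1,-1,-1,-1,-1,-1,-1,-1,-1]}'
python3 -m crank '{"twist":[[0,0,-0.0198],[0,0,-0.0396],[0,0,-0.0594],[0,0,-0.0792],[0,0,-0.099],[0,0,-0.1188],[0,0,-0.1386],[0,0,-0.1584],[0,0,-0.1782],[0,0,-0.198],[0,0,-0.2178],[0,0,-0.2376]],"delta_pos":[[0,0,0],[0,0,0],[0,0,0],[0,0,0],[0,0,0],[0,0,0],[0,0,0],[0,0,0],[0,0,0],[0,0,0],[0,0,0],[0,0,0]],"grip":[-1,-1,-1,-1,-1,-1,-1,-1,-1,-1,-1,-1]}'
python3 -m crank '{"twist":[[0,0,-0.0198],[0,0,-0.0396],[0,0,-0.0594],[0,0,-0.0792],[0,0,-0.099],[0,0,-0.1188],[0,0,-0.1386],[0,0,-0.1584],[0,0,-0.1782],[0,0,-0.198],[0,0,-0.2178],[0,0,-0.2376]],"delta_pos":[[0,0,0],[0,0,0],[0,0,0],[0,0,0],[0,0,0],[0,0,0],[0,0,0],[0,0,0],[0,0,0],[0,0,0],[0,0,0],[0,0,0]],"grip":[-1,-1,-1,-1,-1,-1,-1,-1,-1,-1,-1,-1]}'
python3 -m crank '{"twist":[[0,0,-0.01],[0,0,-0.02],[0,0,-0.03],[0,0,-0.03],[0,0,-0.03],[0,0,-0.03],[0,0,-0.03]],"delta_pos":[[0,0,-0.02],[0,0,-0.025],[0,0,-0.025],[0,0,-0.025],[0,0,-0.025],[0,0,-0.025],[0,0,-0.025]],"grip":[-1,-1,-1,1,1,1,1]}'
python3 -c "
from h import *
s=manip.read_state();print(s['qpos'],s['ft_torque'])"
```

```text
tool_pos: [0.5647, -0.2639, 0.0926]
contact_force: [0.0, 0.5, 1.0]
opening: 0.491
tool_pos: [0.5647, -0.2639, 0.0945]
contact_force: [-0.5, 0.1, 2.2]
opening: 0.494
tool_pos: [0.5647, -0.2639, 0.0964]
contact_force: [0.4, -0.3, 1.8]
opening: 0.494
clock: 13.82
tool_pos: [0.5642, -0.2637, 0.1017]
eef_rot: [[-0.417, 0.909, -0.0], [0.909, 0.417, 0.0], [0.0, -0.0, -1.0]]
contact_force: [-0.3, -0.4, 0.2]
opening: 0.999
grasp_force: 0.0
clock: 14.82
tool_pos: [0.5642, -0.2637, 0.1017]
eef_rot: [[0.874, 0.487, -0.0], [0.487, -0.874, 0.0], [-0.0, -0.0, -1.0]]
contact_force: [1.1, -0.5, 0.4]
opening: 1.0
grasp_force: 0.0
clock: 15.82
tool_pos: [0.5642, -0.2637, 0.1017]
eef_rot: [[0.553, -0.833, -0.0], [-0.833, -0.553, 0.0], [-0.0, 0.0, -1.0]]
contact_force: [0.4, 0.3, -0.8]
opening: 1.001
grasp_force: 0.0
clock: 16.4
tool_pos: [0.5644, -0.2638, 0.0971]
eef_rot: [[0.398, -0.917, 0.0], [-0.917, -0.398, -0.0], [0.0, -0.0, -1.0]]
contact_force: [0.7, -0.4, 1.7]
opening: 0.493
grasp_force: 60.4
[-5.19548083e-01  2.88763231e-01  1.55796959e+00 -3.86884459e-06
  1.29445086e+00  2.21296237e+00] [ 0.00732986 -0.0514873   0.01627832]
```

```bash
for i in 1 2 3; do python3 -m crank '{"twist":[[0,0,0.0198],[0,0,0.0396],[0,0,0.0594],[0,0,0.0792],[0,0,0.099],[0,0,0.1188],[0,0,0.1386],[0,0,0.1584],[0,0,0.1782],[0,0,0.198],[0,0,0.2178],[0,0,0.2376]],"delta_pos":[[0,0,0.0008],[0,0,0.0016],[0,0,0.0024],[0,0,0.0032],[0,0,0.004],[0,0,0.0048],[0,0,0.0056],[0,0,0.0064],[0,0,0.0072],[0,0,0.008],[0,0,0.0088],[0,0,0.0096]],"grip":[1,1,1,1,1,1,1,1,1,1,1,1]}' | grep -E "tool_pos|contact|opening"; done
python3 -m crank '{"twist":[[0,0,0],[0,0,0],[0,0,0]],"delta_pos":[[0,0,0.01],[0,0,0.02],[0,0,0.02]],"grip":[1,1,1]}'
```

```text
tool_pos: [0.5646, -0.2639, 0.0992]
contact_force: [-0.2, -0.2, -0.2]
opening: 0.493
tool_pos: [0.5645, -0.2639, 0.101]
contact_force: [-0.5, 0.2, 1.0]
opening: 0.493
tool_pos: [0.5645, -0.2638, 0.1029]
contact_force: [0.7, 0.2, 0.5]
opening: 0.492
clock: 19.65
tool_pos: [0.5644, -0.2638, 0.107]
eef_rot: [[-0.985, -0.17, 0.0], [-0.17, 0.985, -0.0], [-0.0, -0.0, -1.0]]
contact_force: [0.7, -0.8, -1.1]
opening: 0.495
grasp_force: 60.8
```

```bash
python3 -m crank '{"twist":[[0,0,0],[0,0,0],[0,0,0],[0,0,-0.02],[0,0,-0.04],[0,0,-0.06],[0,0,-0.08],[0,0,-0.1],[0,0,-0.12],[0,0,-0.14],[0,0,-0.14]],"delta_pos":[[0,0,0.15],[0,0,0.3],[0,0,0.3],[0.04,0.2,0.3],[0.08,0.4,0.3],[0.12,0.6,0.3],[0.16,0.8,0.3],[0.19,1,0.3],[0.19,1,0.3],[0.19,1,0.3],[0.19,1,0.3]],"grip":[1,1,1,1,1,1,1,1,1,1,1]}'
python3 -m crank '{"twist":[[0,0,-0.02],[0,0,-0.04],[0,0,-0.06],[0,0,-0.06],[0,0,-0.06],[0,0,-0.06],[0,0,-0.06],[0,0,-0.06]],"delta_pos":[[0,0,-0.15],[0,0,-0.3],[0,0,-0.45],[0,0,-0.5],[0,0,-0.55],[0,0,-0.59],[0,0,-0.61],[0,0,-0.61]],"grip":[1,1,1,1,1,1,1,1]}'
python3 - <<'E'
from h import *
im=img('top','top1.png'); hsv=cv2.cvtColor(im,cv2.COLOR_RGB2HSV)
img('wrist','w1.png')
for n,lo,hi,z in (('orange',(5,120,60),(22,255,255),.015),('green',(45,80,20),(85,255,255),.003)):
    m=cv2.inRange(hsv,lo,hi); m[:90]=0;m[330:]=0
    k,_,s,c=cv2.connectedComponentsWithStats(m)
    for i in range(1,k):
        if s[i,4]>15: print(n,s[i],at('top',c[i][::-1],z).round(3))
a=np.concatenate([im,np.zeros_like(im)[:, :1]],1)
cv2.imwrite('pics/t1.png',np.hstack([cv2.resize(im[150:270,190:410],(400,218)),cv2.resize(cv2.cvtColor(cv2.imread('pics/w1.png'),4),(400,300))[:218]])[:,:,::-1])
E
```

```text
clock: 20.57
tool_pos: [0.6025, -0.0623, 0.1665]
eef_rot: [[-0.756, 0.654, 0.0], [0.654, 0.756, -0.0], [-0.0, 0.0, -1.0]]
contact_force: [-0.2, 0.3, -1.3]
opening: 0.496
grasp_force: 61.6
clock: 21.23
tool_pos: [0.6027, -0.0639, 0.0449]
eef_rot: [[-0.471, 0.882, 0.001], [0.882, 0.471, -0.0], [-0.0, 0.0, -1.0]]
contact_force: [0.0, 0.2, -1.2]
opening: 0.498
grasp_force: 61.5
orange [116 172   7  83 270] [0.511 0.412 0.015]
orange [ 132  177   59   80 3571] [0.493 0.277 0.015]
orange [313 226   8   8  48] [ 0.439 -0.214  0.015]
orange [494 230   6  50 153] [ 0.357 -0.8    0.015]
orange [382 237   9  15  55] [ 0.387 -0.429  0.015]
green [246 163  41  38 323] [ 0.579 -0.052  0.003]
```

View pics/w1.png

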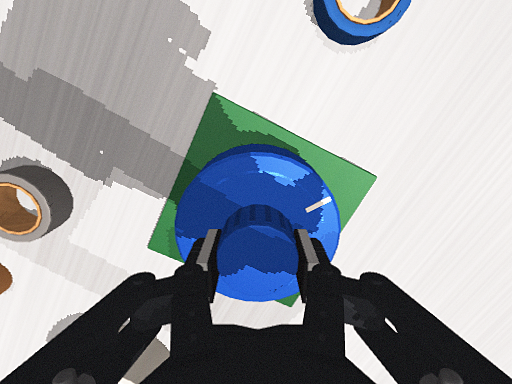

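The wrist view shows the cap hanging over the mat, whose corners are at (93,213), (178,376), (247,148), (~307,290).

Run:
```python
from h import *
st=manip.read_state()
P=np.array([at('wrist',rc,.003,st) for rc in [(93,213),(178,376),(307,290),(247,148)]])[:,:2]
print(P.round(3),P.mean(0),P[[1,3]].mean(0),np.linalg.norm(P-np.roll(P,1,0),axis=1))
```

```text
[[ 0.538 -0.004]
 [ 0.667 -0.001]
 [ 0.67  -0.129]
 [ 0.541 -0.131]] [ 0.60393527 -0.06628784] [ 0.60403666 -0.06607377] [0.12795946 0.12887741 0.12880571 0.12845624]
```

```bash
python3 -m crank '{"twist":[[0,0,0],[0,0,0],[0,0,0],[0,0,0],[0,0,0],[0,0,0],[0,0,0],[0,0,0]],"delta_pos":[[0.005,-0.01,-0.01],[0.005,-0.01,-0.02],[0.005,-0.01,-0.021],[0.005,-0.01,-0.021],[0.005,-0.01,-0.021],[0.005,-0.01,-0.021],[0.005,-0.01,0.2],[0.005,-0.01,0.35]],"grip":[1,1,1,-1,-1,-1,-1,-1]}'
python3 -m crank '{"twist":[[0,0,0],[0,0,0],[0,0,0],[0,0,0],[0,0,0],[0,0,0],[0,0,0]],"delta_pos":[[0,0,0.4],[-0.8,-0.72,0.4],[-0.8,-0.72,0.4],[-0.8,-0.72,0.4],[-0.8,-0.72,0.4],[-0.8,-0.72,0.4],[-0.8,-0.72,0.4]],"grip":[-1,-1,-1,-1,-1,-1,-1]}'
python3 - <<'E'
from h import *
st=manip.read_state(); im=img('wrist','w2.png'); print(st['tool_pos'],st['qpos'])
hsv=cv2.cvtColor(im,cv2.COLOR_RGB2HSV); m=cv2.inRange(hsv,(5,110,50),(22,255,255))
k,_,s,c=cv2.connectedComponentsWithStats(m)
for i in range(1,k):
    if s[i,4]>60: print(s[i],c[i].round(),at('wrist',c[i][::-1],.015,st).round(3))
E
```

```text
clock: 22.0
tool_pos: [0.6013, -0.0654, 0.1134]
eef_rot: [[-0.47, 0.883, -0.005], [0.883, 0.47, 0.001], [0.003, -0.004, -1.0]]
contact_force: [0.0, -0.1, 1.2]
opening: 0.998
grasp_force: 0.0
clock: 22.58
tool_pos: [0.4403, -0.2131, 0.1959]
eef_rot: [[-0.468, 0.884, 0.0], [0.884, 0.468, -0.002], [-0.002, -0.001, -1.0]]
contact_force: [-1.0, -0.3, 0.6]
opening: 1.0
grasp_force: 0.0
[ 0.44028612 -0.2130581   0.19585789] [-0.55402443 -0.15573154  1.83670728 -0.00206039  1.45925819 -1.04048133]
[287  96  33  34 294] [306. 113.] [ 0.461 -0.129  0.015]
[244 157  24  26 481] [256. 169.] [ 0.439 -0.216  0.015]
```

View pics/w2.png

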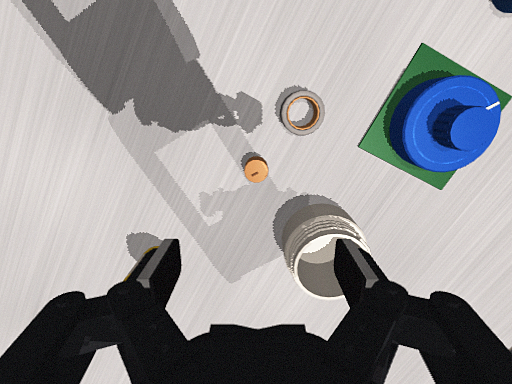

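The view shows the cap on the mat, the open tub (265,330), the cork at (169,256) and the grey roll at (112,302).

```bash
python3 -m crank '{"twist":[[0,0,0],[0,0,0],[0,0,0],[0,0,0],[0,0,0],[0,0,0],[0,0,0],[0,0,0],[0,0,0],[0,0,0],[0,0,0],[0,0,0]],"delta_pos":[[-0.005,-0.012,-0.2],[-0.005,-0.012,-0.4],[-0.005,-0.012,-0.6],[-0.005,-0.012,-0.8],[-0.005,-0.012,-0.93],[-0.005,-0.012,-0.965],[-0.005,-0.012,-0.965],[-0.005,-0.012,-0.965],[-0.005,-0.012,-0.965],[-0.005,-0.012,-0.965],[-0.005,-0.012,-0.965],[-0.005,-0.012,-0.965]],"grip":[-1,-1,-1,-1,-1,-1,-1,1,1,1,1,1]}'
```

```text
clock: 23.63
tool_pos: [0.4437, -0.213, 0.0035]
eef_rot: [[-0.47, 0.883, 0.003], [0.883, 0.47, -0.002], [-0.003, 0.002, -1.0]]
contact_force: [-1.1, 0.6, 7.7]
opening: 0.326
grasp_force: 58.7
```

```bash
python3 -m crank '{"twist":[[0,0,0],[0,0,0],[0,0,0],[0,0,0],[0,0,0],[0,0,0],[0,0,0],[0,0,0],[0,0,0],[0,0,0]],"delta_pos":[[0,0,0.2],[0,0,0.4],[0,0,0.6],[0.1,-0.04,0.68],[0.3,-0.12,0.68],[0.5,-0.2,0.68],[0.625,-0.245,0.68],[0.625,-0.245,0.5],[0.625,-0.245,0.385],[0.625,-0.245,0.385]],"grip":[1,1,1,1,1,1,1,1,1,1]}'
```

```text
clock: 24.47
tool_pos: [0.5642, -0.2593, 0.0727]
eef_rot: [[-0.47, 0.883, -0.008], [0.883, 0.47, 0.004], [0.008, -0.005, -1.0]]
contact_force: [-0.5, 0.3, -1.3]
opening: 0.325
grasp_force: 59.2
```

```bash
python3 -m crank '{"twist":[[0,0,0],[0,0,0],[0,0,0],[0,0,0],[0,0,0],[0,0,0],[0,0,0],[0,0,0],[0,0,0],[0,0,0],[0,0,0]],"delta_pos":[[0,0,0],[0,0,0],[0,0,0],[0,0,0],[0,0,0.2],[0,0,0.4],[-0.15,0.2,0.5],[-0.3,0.4,0.5],[-0.5,0.7,0.5],[-0.5,0.7,0.5],[-0.5,0.7,0.5]],"grip":[1,-1,-1,-1,-1,-1,-1,-1,-1,-1,-1]}'
python3 - <<'E'
from h import *
st=manip.read_state(); im=img('wrist','w3.png'); print(st['tool_pos'],st['qpos'])
hsv=cv2.cvtColor(im,cv2.COLOR_RGB2HSV); m=cv2.inRange(hsv,(5,110,50),(22,255,255))
k,_,s,c=cv2.connectedComponentsWithStats(m)
for i in range(1,k):
    if s[i,4]>60: print(s[i],c[i].round(),at('wrist',c[i][::-1],.015,st).round(3))
for r in manip.recognise('wrist','roll1')[:2]: print(r,at('wrist',r['centre'],.014,st))
E
```

```text
clock: 25.38
tool_pos: [0.4644, -0.1172, 0.1792]
eef_rot: [[-0.471, 0.882, -0.0], [0.882, 0.471, 0.001], [0.001, 0.001, -1.0]]
contact_force: [-0.1, -1.2, -0.2]
opening: 0.997
grasp_force: 0.0
[ 0.46441832 -0.1171972   0.17917716] [-3.55322298e-01 -1.71786412e-01  1.88178559e+00  1.35970964e-03
  1.43220909e+00 -8.46440954e-01]
[310   0  33  37 953] [326.  18.] [0.451 0.055 0.015]
[442  39  38  41 795] [465.  58.] [0.597 0.091 0.015]
[229 164  32  31 326] [244. 183.] [ 0.457 -0.137  0.015]
[264 303  20   8 127] [273. 306.] [ 0.577 -0.28   0.015]
[101 346  12  17  86] [106. 353.] [ 0.396 -0.472  0.015]
{'centre': [186.9, 245.6], 'confidence': 0.91} [ 0.46107844 -0.14120255  0.014     ]
{'centre': [60.3, 461.4], 'confidence': 0.64} [0.59650339 0.08813822 0.014     ]
```

View pics/w3.png

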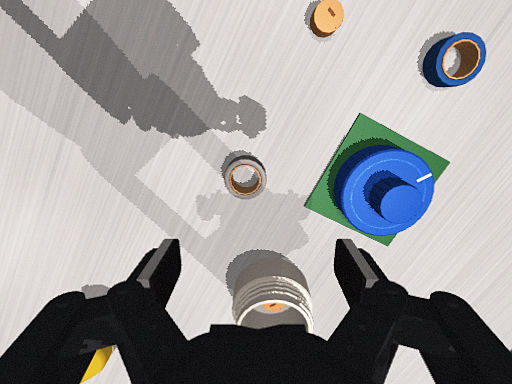

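Cork is in the tub (306,273). The grey roll is at about (177,244); blue roll (60,461), other cork (18,326).

Run:
```python
from h import *
st=manip.read_state()
for rc,z in [((177,245),.024),((175,244),.018)]: print(at('wrist',rc,z,st))
for c in [(.461,-.139),(.461,-.130)]:
    P=np.array([px('wrist',[c[0]+.025*np.cos(t),c[1]+.025*np.sin(t),.024],st) for t in np.linspace(0,6.3,40)]); print(P.min(0),P.max(0))
r=manip.trace('wrist','roll1')[0]['region']; i=np.argwhere(r); print(i.min(0),i.max(0))
```

```text
[ 0.45695599 -0.13102636  0.024     ]
[ 0.45534557 -0.13101679  0.018     ]
[163.5 223.7] [204.1 266.2]
[156.7 227.1] [197.9 269.9]
[ 32 424] [ 86 485]
```

```bash
python3 -m crank '{"twist":[[0,0,0],[0,0,0],[0,0,0],[0,0,0],[0,0,0],[0,0,0],[0,0,0],[0,0,0],[0,0,0],[0,0,0],[0,0,0],[0,0,0]],"delta_pos":[[-0.028,-0.07,-0.2],[-0.028,-0.07,-0.4],[-0.028,-0.07,-0.6],[-0.028,-0.07,-0.75],[-0.028,-0.07,-0.84],[-0.028,-0.07,-0.87],[-0.028,-0.07,-0.87],[-0.028,-0.07,-0.87],[-0.028,-0.07,-0.87],[-0.028,-0.07,-0.87],[-0.028,-0.07,-0.87],[-0.028,-0.07,-0.87]],"grip":[-1,-1,-1,-1,-1,-1,-1,1,1,1,1,1]}'
```

```text
clock: 26.53
tool_pos: [0.4636, -0.1361, 0.0071]
eef_rot: [[-0.47, 0.883, 0.004], [0.883, 0.47, -0.002], [-0.003, 0.002, -1.0]]
contact_force: [-2.2, 0.1, 7.8]
opening: 0.545
grasp_force: 60.9
```

```bash
python3 -m crank '{"twist":[[0,0,0],[0,0,0],[0,0,0],[0,0,0.02],[0,0,0.04],[0,0,0.06],[0,0,0.08],[0,0,0.1],[0,0,0.12]],"delta_pos":[[0,0,0.2],[0,0,0.4],[0,0,0.6],[0,0.1,0.75],[0,0.3,0.75],[0,0.5,0.75],[0,0.7,0.75],[0,0.9,0.75],[0,1,0.75]],"grip":[1,1,1,1,1,1,1,1,1]}'
python3 -m crank '{"twist":[[0,0,0.02],[0,0,0.04],[0,0,0.052],[0,0,0.052],[0,0,0.052],[0,0,0.052],[0,0,0.052],[0,0,0.052],[0,0,0.052],[0,0,0.052]],"delta_pos":[[0,0.2,0],[-0.05,0.4,0],[-0.1,0.6,0],[-0.1,0.8,0],[-0.1,0.965,0],[-0.1,0.965,-0.15],[-0.1,0.965,-0.35],[-0.1,0.965,-0.5],[-0.1,0.965,-0.6],[-0.1,0.965,-0.66]],"grip":[1,1,1,1,1,1,1,1,1,1]}'
```

```text
clock: 27.28
tool_pos: [0.4618, 0.0686, 0.1561]
eef_rot: [[-0.948, 0.318, 0.003], [0.318, 0.948, 0.002], [-0.002, 0.002, -1.0]]
contact_force: [0.7, -0.2, -1.3]
opening: 0.547
grasp_force: 62.4
clock: 28.12
tool_pos: [0.4402, 0.2574, 0.0204]
eef_rot: [[-1.0, 0.004, -0.002], [0.004, 1.0, -0.001], [0.002, -0.001, -1.0]]
contact_force: [0.8, 0.3, -0.4]
opening: 0.552
grasp_force: 62.4
```

```bash
python3 -m crank '{"twist":[[0,0,0],[0,0,0],[0,0,0],[0,0,0],[0,0,0],[0,0,0],[0,0,-0.02],[0,0,-0.04],[0,0,-0.06],[0,0,-0.08],[0,0,-0.08],[0,0,-0.08]],"delta_pos":[[0,0,0],[0,0,0],[0,0,0],[0,0,0.2],[0,0,0.4],[0,0,0.6],[0.04,-0.2,0.78],[0.05,-0.4,0.78],[0.05,-0.6,0.78],[0.05,-0.8,0.78],[0.05,-1,0.78],[0.05,-1,0.78]],"grip":[-0.45,-0.45,-0.45,-0.45,-0.45,-0.45,-1,-1,-1,-1,-1,-1]}'
python3 - <<'E'
from h import *
st=manip.read_state(); im=img('wrist','w4.png'); print(st['tool_pos'],st['qpos'])
hsv=cv2.cvtColor(im,cv2.COLOR_RGB2HSV); m=cv2.inRange(hsv,(5,110,50),(22,255,255))
k,_,s,c=cv2.connectedComponentsWithStats(m)
for i in range(1,k):
    if s[i,4]>60: print(s[i],c[i].round(),at('wrist',c[i][::-1],.015,st).round(3))
E
```

```text
clock: 29.12
tool_pos: [0.4529, 0.0519, 0.1814]
eef_rot: [[-0.871, 0.491, 0.005], [0.491, 0.871, -0.003], [-0.006, 0.0, -1.0]]
contact_force: [0.1, 0.1, -0.3]
opening: 1.003
grasp_force: 0.0
[0.45289651 0.05188146 0.18143885] [ 0.00371523 -0.24690319  1.94207026 -0.0027685   1.44146164 -1.05341055]
[  340     0   172   236 26943] [444. 109.] [0.494 0.266 0.015]
[ 408   34   39   42 1249] [427.  54.] [0.431 0.266 0.015]
[247 154  25  27 383] [257. 166.] [0.448 0.054 0.015]
[318 237  21  26 194] [326. 253.] [0.596 0.076 0.015]
```

View pics/w4.png

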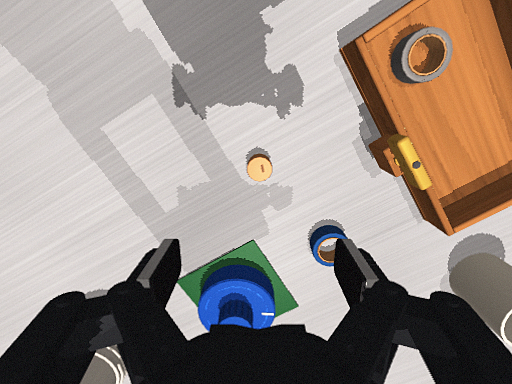

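The view shows the grey roll in the case (54,427), the cork at (167,259), the blue roll at (243,327) and the cap sitting knob up on the mat.

```bash
python3 -m crank '{"twist":[[0,0,0],[0,0,0],[0,0,0],[0,0,0],[0,0,0],[0,0,0],[0,0,0],[0,0,0],[0,0,0],[0,0,0],[0,0,0],[0,0,0]],"delta_pos":[[-0.012,-0.02,-0.2],[-0.012,-0.02,-0.4],[-0.012,-0.02,-0.6],[-0.012,-0.02,-0.75],[-0.012,-0.02,-0.85],[-0.012,-0.02,-0.88],[-0.012,-0.02,-0.88],[-0.012,-0.02,-0.88],[-0.012,-0.02,-0.88],[-0.012,-0.02,-0.88],[-0.012,-0.02,-0.88],[-0.012,-0.02,-0.88]],"grip":[-1,-1,-1,-1,-1,-1,-1,1,1,1,1,1]}'
python3 -m crank '{"twist":[[0,0,0],[0,0,0],[0,0,0],[0,0,0],[0,0,0],[0,0,0],[0,0,0],[0,0,0]],"delta_pos":[[0,0,0.2],[0,0,0.4],[0,0,0.6],[0,-0.1,0.72],[0.1,-0.3,0.72],[0.2,-0.5,0.72],[0.3,-0.7,0.72],[0.35,-0.85,0.72]],"grip":[1,1,1,1,1,1,1,1]}'
```

```text
clock: 30.17
tool_pos: [0.4506, 0.0539, 0.0041]
eef_rot: [[-0.874, 0.486, 0.003], [0.486, 0.874, 0.0], [-0.002, 0.001, -1.0]]
contact_force: [-2.3, -0.3, 9.1]
opening: 0.326
grasp_force: 58.5
clock: 30.83
tool_pos: [0.5206, -0.1181, 0.1477]
eef_rot: [[-0.874, 0.486, 0.002], [0.486, 0.874, -0.001], [-0.002, 0.001, -1.0]]
contact_force: [1.3, 0.0, -0.5]
opening: 0.324
grasp_force: 59.1
```

```bash
python3 -m crank '{"twist":[[0,0,0],[0,0,0],[0,0,0],[0,0,0],[0,0,0],[0,0,0],[0,0,0],[0,0,0],[0,0,0],[0,0,0],[0,0,0],[0,0,0]],"delta_pos":[[0.07,-0.2,0],[0.14,-0.4,0],[0.227,-0.6,0],[0.227,-0.74,0],[0.227,-0.74,-0.15],[0.227,-0.74,-0.3],[0.227,-0.74,-0.34],[0.227,-0.74,-0.34],[0.227,-0.74,-0.34],[0.227,-0.74,-0.34],[0.227,-0.74,-0.34],[0.227,-0.74,0]],"grip":[1,1,1,1,1,1,1,1,-1,-1,-1,-1]}'
python3 -m crank '{"twist":[[0,0,0],[0,0,0],[0,0,0],[0,0,0],[0,0,0],[0,0,0],[0,0,0]],"delta_pos":[[0,0.2,0.2],[0.02,0.4,0.3],[0.04,0.6,0.3],[0.06,0.8,0.3],[0.08,1,0.3],[0.08,1,0.3],[0.08,1,0.3]],"grip":[-1,-1,-1,-1,-1,-1,-1]}'
python3 - <<'E'
from h import *
st=manip.read_state(); im=img('wrist','w5.png'); print(st['tool_pos'],st['qpos'])
img('top','top2.png');img('side','side2.png')
E
```

```text
clock: 31.83
tool_pos: [0.5605, -0.2614, 0.1133]
eef_rot: [[-0.874, 0.486, -0.011], [0.486, 0.874, 0.006], [0.012, 0.0, -1.0]]
contact_force: [0.0, 0.7, -2.6]
opening: 0.874
grasp_force: 0.0
clock: 32.42
tool_pos: [0.5817, -0.0605, 0.1824]
eef_rot: [[-0.876, 0.482, 0.003], [0.482, 0.876, 0.0], [-0.003, 0.002, -1.0]]
contact_force: [-0.2, -1.0, -0.6]
opening: 1.001
grasp_force: 0.0
[ 0.58169726 -0.06053161  0.18242487] [-1.91841082e-01  1.13668471e-01  1.59596872e+00  8.00408593e-04
  1.42879479e+00 -1.26014616e+00]
```

View pics/w5.png

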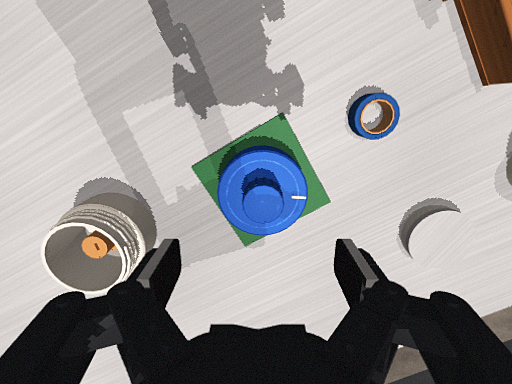

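View pics/side2.png

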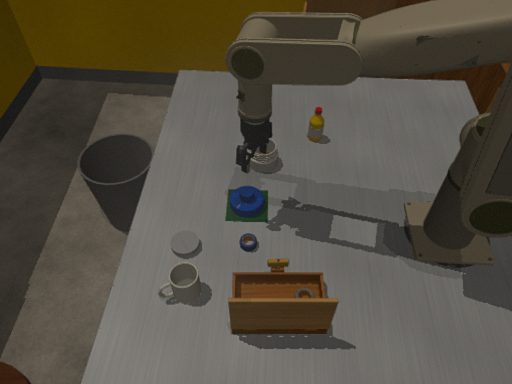

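The cap stands on the mat; at least one cork shows in the tub (245,95), no cork is left on the bench in either view; the blue roll's top ring is around (115,378) in the wrist view.

Run:
```python
from h import *
st=manip.read_state(); im=cv2.imread('pics/w5.png')[:,:,::-1]
print(at('wrist',(115,378),.024,st))
m=cv2.inRange(cv2.cvtColor(im,cv2.COLOR_RGB2HSV),(100,100,30),(128,255,255)); m[:,:330]=0
i=np.argwhere(m[60:150,330:420])+[60,330]; print(i.min(0),i.max(0))
b=np.r_[i.min(0),i.max(0)]
from scipy.optimize import least_squares
def box(c):
    P=np.array([px('wrist',[c[0]+.025*np.cos(t),c[1]+.025*np.sin(t),z],st) for z in (0,.024) for t in np.linspace(0,6.3,60)]); return np.r_[P.min(0),P.max(0)]
r=least_squares(lambda c:box(c)-b,[.6,.08],diff_step=1e-3); print(r.x,r.fun)
m=cv2.inRange(cv2.cvtColor(im,cv2.COLOR_RGB2HSV),(5,110,50),(22,255,255))[200:300,40:150]; print(cv2.connectedComponentsWithStats(m)[2])
```

```text
[0.58807248 0.0803441  0.024     ]
[ 93 348] [138 399]
[0.58909581 0.07875356] [-0.9 -1.3  1.8  1.4]
[[    0     0   110   100 10382]
 [   42    31    35    28   618]]
```

```bash
python3 -m crank '{"twist":[[0,0,0],[0,0,0],[0,0,0],[0,0,0],[0,0,0],[0,0,0],[0,0,0],[0,0,0],[0,0,0]],"delta_pos":[[0.02,0.2,0],[0.045,0.4,0],[0.045,0.6,-0.05],[0.045,0.71,-0.2],[0.045,0.71,-0.4],[0.045,0.71,-0.6],[0.045,0.71,-0.75],[0.045,0.71,-0.75],[0.045,0.71,-0.75]],"grip":[-1,-1,-1,-1,-1,-1,-1,-1,-1]}'
python3 - <<'E'
from h import *
st=manip.read_state(); im=img('wrist','w6.png'); print(st['tool_pos'],px('wrist',[.589,.080,.024],st),px('wrist',[*st['tool_pos'][:2],.024],st))
m=cv2.inRange(cv2.cvtColor(im,cv2.COLOR_RGB2HSV),(100,100,30),(128,255,255))
print(cv2.connectedComponentsWithStats(m)[2][1:])
E
```

```text
clock: 33.32
tool_pos: [0.5881, 0.0763, 0.0286]
eef_rot: [[-0.873, 0.488, -0.005], [0.488, 0.873, -0.0], [0.004, -0.003, -1.0]]
contact_force: [0.8, 0.5, 1.1]
opening: 0.998
grasp_force: 0.0
[0.58811772 0.07625637 0.02864495] [234.5 264.4] [236.1 258.5]
[[ 231  184   80   83 2500]
 [   3  263  131   89 3154]
 [ 165  300   12   25  122]
 [  79  344   53   40 1352]
 [ 456  367    1    1    1]]
```

View pics/w6.png

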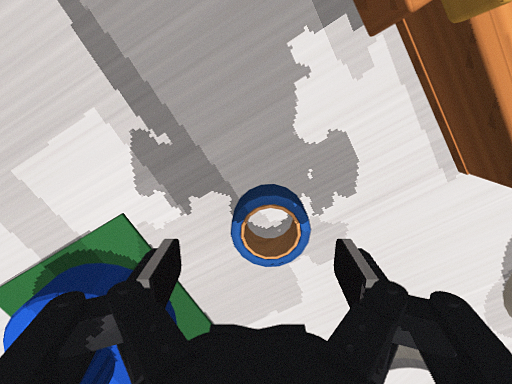

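The blue roll sits between the open fingers, centred near (230,271), a few mm to the right of the tool axis.

```bash
python3 -m crank '{"twist":[[0,0,0],[0,0,0],[0,0,0],[0,0,0],[0,0,0],[0,0,0],[0,0,0],[0,0,0]],"delta_pos":[[0.015,0.03,-0.06],[0.015,0.03,-0.13],[0.015,0.03,-0.13],[0.015,0.03,-0.13],[0.015,0.03,-0.13],[0.015,0.03,-0.13],[0.015,0.03,-0.13],[0.015,0.03,-0.13]],"grip":[-1,-1,-1,1,1,1,1,1]}'
```

```text
clock: 34.03
tool_pos: [0.5939, 0.0838, 0.006]
eef_rot: [[-0.874, 0.486, 0.003], [0.486, 0.874, -0.0], [-0.002, 0.001, -1.0]]
contact_force: [-0.9, -0.5, 5.9]
opening: 0.56
grasp_force: 62.2
```

```bash
python3 -m crank '{"twist":[[0,0,0],[0,0,0],[0,0,0.02],[0,0,0.04],[0,0,0.06],[0,0,0.08],[0,0,0.08],[0,0,0.08],[0,0,0.08],[0,0,0.08],[0,0,0.08],[0,0,0.08]],"delta_pos":[[0,0,0.2],[0,0,0.4],[0,0,0.6],[-0.05,0.15,0.75],[-0.1,0.35,0.75],[-0.15,0.55,0.75],[-0.23,0.75,0.75],[-0.23,0.9,0.75],[-0.23,0.9,0.6],[-0.23,0.9,0.4],[-0.23,0.9,0.2],[-0.23,0.9,0.08]],"grip":[1,1,1,1,1,1,1,1,1,1,1,1]}'
python3 -m crank '{"twist":[[0,0,0],[0,0,0],[0,0,0],[0,0,0],[0,0,0],[0,0,0],[0,0,0],[0,0,0],[0,0,0],[0,0,0]],"delta_pos":[[0,0,0],[0,0,0],[0,0,0],[0,0,0.2],[0,0,0.4],[0,0,0.6],[0,-0.2,0.8],[0,-0.4,0.9],[0,-0.4,0.9],[0,-0.4,0.9]],"grip":[-0.45,-0.45,-0.45,-0.45,-0.45,-0.45,-0.45,-0.45,-0.45,-0.45]}'
python3 - <<'E'
from h import *
st=manip.read_state(); im=img('wrist','w7.png'); print(st['tool_pos'],st['qpos']); img('side','side3.png'); img('top','top3.png')
E
```

```text
clock: 35.03
tool_pos: [0.5442, 0.2634, 0.0163]
eef_rot: [[-1.0, 0.004, -0.004], [0.004, 1.0, -0.002], [0.004, -0.002, -1.0]]
contact_force: [-1.1, -0.2, -1.9]
opening: 0.557
grasp_force: 62.2
clock: 35.87
tool_pos: [0.55, 0.1815, 0.2075]
eef_rot: [[-1.0, 0.008, 0.011], [0.008, 1.0, 0.001], [-0.011, 0.002, -1.0]]
contact_force: [0.1, 0.2, 0.7]
opening: 0.727
grasp_force: 0.0
[0.55003385 0.181475   0.20752704] [ 2.30838075e-01  7.58022811e-02  1.59002798e+00 -1.05517101e-03
  1.46492054e+00 -1.33175751e+00]
```

View pics/w7.png

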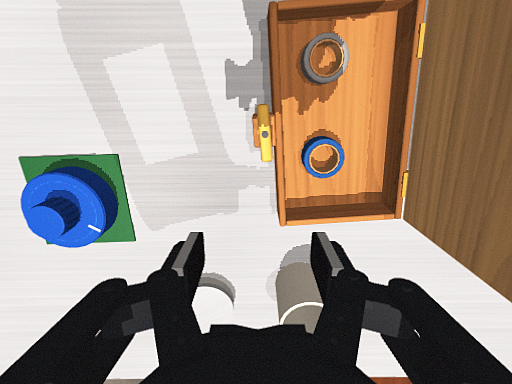

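View pics/top3.png

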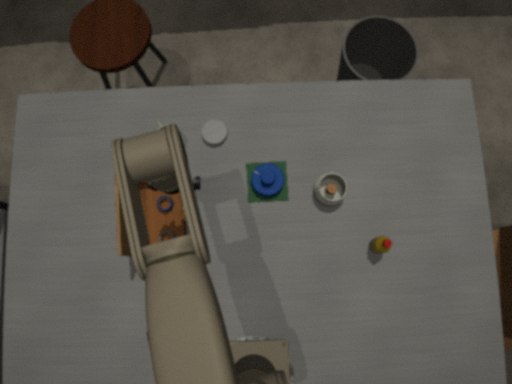

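Both rolls are inside the case ((57,326) grey, (156,324) blue in the wrist view), the turnbutton is at (133,265), the cap is on the mat; the top picture shows cork in the tub (189,331) and no loose one.

Run:
```python
from h import *
np.set_printoptions(precision=3,suppress=True)
st=manip.read_state()
for c in ('top','side'):
    im=img(c)
    for r in manip.recognise(c,'cork0'): print(c,r,at(c,r['centre'],.02).round(3))
    hsv=cv2.cvtColor(im,cv2.COLOR_RGB2HSV); m=cv2.inRange(hsv,(4,110,60),(22,255,255))
    k,_,s,cc=cv2.connectedComponentsWithStats(m)
    for i in range(1,k):
        if s[i,4]>12: print(c,s[i],at(c,cc[i][::-1],.02).round(3))
for rc,z in [((133,265),.087),((107,262),.087),((160,266),.087),((4,272),.05),((223,283),.05),((216,402),.05),((2,424),.05)]: print(rc,at('wrist',rc,z,st))
for r in manip.recognise('wrist','lid_edge')+manip.recognise('side','lid_edge')+manip.recognise('wrist','button_grip'): print(r)
```

```text
top {'centre': [190.1, 330.4], 'confidence': 0.38} [ 0.563 -0.266  0.02 ]
top [116 183   7  71 233] [0.485 0.41  0.02 ]
top [326 185  11   9  76] [ 0.568 -0.268  0.02 ]
top [ 140  188   46   56 1493] [0.505 0.275 0.02 ]
top [160 200   9   8  54] [0.538 0.264 0.02 ]
top [493 229   7  49 158] [ 0.359 -0.797  0.02 ]
top [161 234  11   7  43] [0.432 0.259 0.02 ]
top [382 237  10  13  59] [ 0.387 -0.429  0.02 ]
top [504 338   8  12  57] [ 0.051 -0.802  0.02 ]
side [ 0  0  8  8 26] [ 1.873 -1.237  0.02 ]
side [ 131    0  260   73 5953] [ 0.451 -1.029  0.02 ]
side [ 0  7 14 15 62] [ 1.823 -1.146  0.02 ]
side [ 0 14 15 17 59] [ 1.777 -1.045  0.02 ]
side [225  20   9  10  19] [ 0.772 -1.146  0.02 ]
side [277  21   9   8  21] [ 0.528 -1.175  0.02 ]
side [288  25   6  11  24] [ 0.479 -1.123  0.02 ]
side [ 0 31  9 10 29] [ 1.752 -0.948  0.02 ]
side [250  31  11   9  24] [ 0.637 -1.068  0.02 ]
side [15 33 16 27 85] [ 1.644 -0.881  0.02 ]
side [243  35   9   8  24] [ 0.678 -1.039  0.02 ]
side [ 9 37  6  8 13] [ 1.702 -0.916  0.02 ]
side [283  36   8  11  25] [ 0.497 -1.028  0.02 ]
side [272  38   
[... 506 characters left out ...]
.75   0.02 ]
side [83 62 36  8 71] [ 1.258 -0.752  0.02 ]
side [486  92  26  24 380] [-0.321 -0.609  0.02 ]
side [ 229  259  110   72 4940] [0.493 0.278 0.02 ]
side [  0 362  22  15 140] [1.112 0.479 0.02 ]
side [  4 380  23   4  79] [1.084 0.505 0.02 ]
(133, 265) [0.496 0.191 0.087]
(107, 262) [0.472 0.188 0.087]
(160, 266) [0.522 0.192 0.087]
(4, 272) [0.381 0.199 0.05 ]
(223, 283) [0.608 0.215 0.05 ]
(216, 402) [0.6   0.357 0.05 ]
(2, 424) [0.381 0.341 0.05 ]
{'centre': [138.5, 464.2], 'confidence': 0.62}
{'centre': [54.2, 336.5], 'confidence': 0.49}
{'centre': [121.3, 406.9], 'confidence': 0.37}
{'centre': [313.2, 282.3], 'confidence': 0.69}
{'centre': [136.6, 268.4], 'confidence': 0.91}
```

Run:
```python
from h import *
import cv2
a=np.radians(4); cx=np.array([-np.sin(a),np.cos(a),0]); cy=np.array([-np.cos(a),-np.sin(a),0]); C=np.array([.4925,.278,0])
H=C+.075*cx+[0,0,.0505]
def P(t,v,u,w): return H+cy*v-cx*(u*np.cos(t)-w*np.sin(t))+np.array([0,0,u*np.sin(t)+w*np.cos(t)])
for t in (1.4,1.5,1.6,1.7,1.8):
    print(t,[tuple(px('top',P(t,v,.15,w))) for v in (-.12,.12) for w in (0,.01)],[tuple(px('side',P(t,v,.15,w))) for v in (-.12,.12) for w in (.01,0)],P(t,0,.15,.01).round(3))
t0=cv2.imread('pics/top0.png'); s0=cv2.imread('pics/side0.png')
print(t0[213,108:142].tolist()); print(s0[285:325,280].tolist())
```

```text
1.4 [(np.float64(170.0), np.float64(127.1)), (np.float64(170.3), np.float64(123.5)), (np.float64(255.2), np.float64(131.6)), (np.float64(255.5), np.float64(127.9))] [(np.float64(289.4), np.float64(230.4)), (np.float64(285.8), np.float64(230.6)), (np.float64(289.1), np.float64(339.0)), (np.float64(285.5), np.float64(338.3))] [0.488 0.337 0.2  ]
1.5 [(np.float64(170.4), np.float64(121.7)), (np.float64(170.8), np.float64(118.2)), (np.float64(255.6), np.float64(126.0)), (np.float64(256.0), np.float64(122.4))] [(np.float64(295.4), np.float64(230.2)), (np.float64(291.5), np.float64(230.3)), (np.float64(295.0), np.float64(340.0)), (np.float64(291.1), np.float64(339.3))] [0.487 0.352 0.201]
1.6 [(np.float64(171.0), np.float64(116.5)), (np.float64(171.4), np.float64(113.1)), (np.float64(256.2), np.float64(120.6)), (np.float64(256.5), np.float64(117.1))] [(np.float64(301.9), np.float64(230.0)), (np.float64(297.6), np.float64(230.1)), (np.float64(301.5), np.float64(340.9)), (np.float64(297.2), np.float64(340.3))] [0.486 0.367 0.2  ]
1.7 [(np.float64(171.6), np.float64(111.5)), (np.float64(172.1
[... 1000 characters left out ...]
 [29, 42, 53], [30, 46, 60], [29, 47, 66], [29, 47, 74], [20, 40, 63], [17, 34, 49], [17, 31, 49], [18, 40, 66], [30, 55, 85]]
[[18, 60, 102], [25, 59, 97], [22, 56, 94], [25, 60, 98], [27, 63, 101], [28, 63, 101], [28, 61, 99], [26, 61, 101], [25, 62, 103], [29, 64, 105], [30, 66, 107], [22, 60, 99], [32, 66, 101], [46, 86, 117], [55, 96, 131], [53, 100, 133], [47, 83, 113], [30, 55, 74], [27, 48, 63], [25, 47, 64], [26, 47, 64], [27, 45, 63], [20, 44, 62], [24, 45, 63], [25, 45, 62], [28, 47, 61], [25, 44, 63], [25, 44, 62], [25, 47, 63], [29, 48, 65], [24, 48, 64], [28, 48, 64], [24, 44, 61], [24, 45, 62], [27, 51, 68], [31, 51, 69], [24, 47, 64], [26, 49, 68], [28, 50, 69], [29, 50, 67]]
```

```bash
python3 -m crank '{"twist":[[0,0,0],[0,0,0],[0,0,0],[0,0,0],[0,0,0],[0,0,0],[0,0,0],[0,0,0],[0,0,0],[0,0,0]],"delta_pos":[[-0.1,0,0.2],[-0.2,0,0.4],[-0.3,0,0.6],[-0.3,0.2,0.6],[-0.3,0.4,0.6],[-0.3,0.6,0.6],[-0.3,0.8,0.6],[-0.3,1,0.6],[-0.3,1,0.6],[-0.3,1,0.6]],"grip":[1,1,1,1,1,1,1,1,1,1]}'
python3 -m crank '{"twist":[[0,0,0],[0,0,0],[0,0,0],[0,0,0],[0,0,0],[0,0,0],[0,0,0],[0,0,0],[0,0,0]],"delta_pos":[[0,0.2,0],[0,0.25,0],[0,0.25,-0.2],[0,0.25,-0.4],[0,0.25,-0.6],[0,0.25,-0.75],[0,0.25,-0.83],[0,0.25,-0.83],[0,0.25,-0.83]],"grip":[1,1,1,1,1,1,1,1,1]}'
python3 - <<'E'
from h import *
print(manip.read_state()['qpos'])
E
```

```text
clock: 37.2
tool_pos: [0.4856, 0.3861, 0.3185]
eef_rot: [[-1.0, 0.001, -0.002], [0.001, 1.0, -0.001], [0.002, -0.001, -1.0]]
contact_force: [-0.1, -0.0, -0.2]
opening: 0.003
grasp_force: 0.0
clock: 37.95
tool_pos: [0.4865, 0.4327, 0.1537]
eef_rot: [[-1.0, 0.006, -0.002], [0.006, 1.0, -0.001], [0.002, -0.001, -1.0]]
contact_force: [-0.1, 0.1, 0.5]
opening: -0.001
grasp_force: 0.0
[ 6.48308618e-01  3.13358517e-01  1.42066022e+00 -1.85920351e-04
  1.40960863e+00 -9.16824930e-01]
```

```bash
python3 -m crank '{"twist":[[0,0,0],[0,0,0],[0,0,0],[0,0,0],[0,0,0],[0,0,0],[0,0,0],[0,0,0],[0,0,0],[0,0,0],[0,0,0],[0,0,0]],"delta_pos":[[0,-0.1,0.057],[0,-0.2,0.057],[0,-0.26,0.057],[0,-0.316,0.058],[0,-0.373,0.059],[0,-0.433,0.05],[0,-0.493,0.037],[0,-0.55,0.018],[0,-0.606,-0.005],[0,-0.66,-0.035],[0,-0.713,-0.068],[0,-0.713,-0.068]],"grip":[1,1,1,1,1,1,1,1,1,1,1,1]}'
```

```text
clock: 38.95
tool_pos: [0.4854, 0.2885, 0.1379]
eef_rot: [[-1.0, 0.006, -0.004], [0.006, 1.0, -0.003], [0.004, -0.003, -1.0]]
contact_force: [0.5, 0.5, -0.4]
opening: -0.0
grasp_force: 0.0
```

Run:
```python
from h import *
s=img('side','side4.png')
for c in ('side',):
    for n in ('lid_edge','lid_hinge'): print([(r['centre'],r['confidence']) for r in manip.recognise(c,n)])
a=np.radians(4); cx=np.array([-np.sin(a),np.cos(a),0]); H=np.array([.4925,.278,.0505])+.075*cx
for t in (.4,.6,.8,1,1.6): print(t,px('side',H-cx*(.15*np.cos(t)-.01*np.sin(t))+[0,0,.15*np.sin(t)+.01*np.cos(t)]))
cv2.imwrite('pics/s4.png',cv2.resize(s[200:360,190:390],(600,480))[:,:,::-1])
```

```text
[([296.7, 277.0], 0.81)]
[([298.1, 275.6], 0.79)]
0.4 [263.1 280.5]
0.6 [263.2 281.3]
0.8 [265.8 282.2]
1 [271. 283.]
1.6 [301.6 285.5]
```

View pics/s4.png

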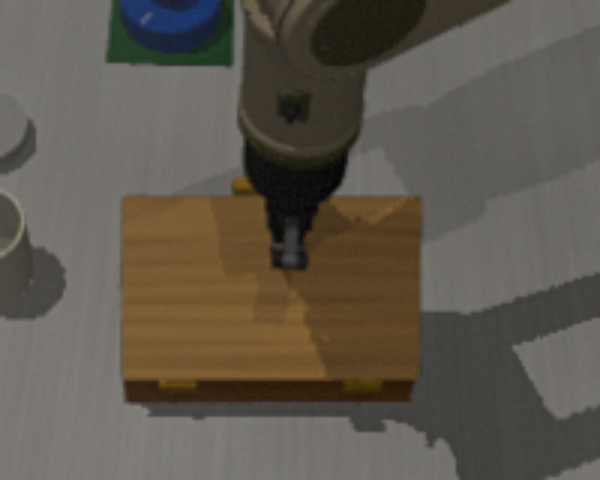

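The lid is following the fingers, now about 0.75 rad open (free edge at row 265).

```bash
python3 -m crank '{"twist":[[0,0,0],[0,0,0],[0,0,0],[0,0,0],[0,0,0],[0,0,0],[0,0,0],[0,0,0],[0,0,0],[0,0,0],[0,0,0]],"delta_pos":[[0,-0.045,-0.04],[0,-0.09,-0.082],[0,-0.13,-0.13],[0,-0.167,-0.178],[0,-0.197,-0.23],[0,-0.225,-0.285],[0,-0.245,-0.34],[0,-0.26,-0.385],[0,-0.26,-0.398],[0,-0.26,-0.405],[0,-0.26,-0.405]],"grip":[1,1,1,1,1,1,1,1,1,1,1]}'
```

```text
clock: 40.02
tool_pos: [0.486, 0.238, 0.0604]
eef_rot: [[-1.0, 0.005, -0.002], [0.005, 1.0, -0.002], [0.002, -0.002, -1.0]]
contact_force: [-11.2, -8.4, 19.4]
opening: 0.002
grasp_force: 9.5
```

```bash
python3 -m crank '{"twist":[[0,0,0],[0,0,-0.0198],[0,0,-0.0396],[0,0,-0.0594],[0,0,-0.0792],[0,0,-0.099],[0,0,-0.1188],[0,0,-0.1386],[0,0,-0.1584],[0,0,-0.1782],[0,0,-0.198],[0,0,-0.2178]],"delta_pos":[[0,0,0.2],[0,0,0.4],[0,0,0.6],[0.048,-0.1,0.7],[0.048,-0.235,0.7],[0.048,-0.235,0.7],[0.048,-0.235,0.7],[0.048,-0.235,0.7],[0.048,-0.235,0.7],[0.048,-0.235,0.7],[0.048,-0.235,0.7],[0.048,-0.235,0.7]],"grip":[1,1,1,0,0,0,0,0,0,0,0,0]}'
python3 -m crank '{"twist":[[0,0,-0.0198],[0,0,-0.0396],[0,0,-0.0594],[0,0,-0.0792],[0,0,-0.099],[0,0,-0.1188],[0,0,-0.1386],[0,0,-0.1584],[0,0,-0.1782],[0,0,-0.198],[0,0,-0.2178],[0,0,-0.2376]],"delta_pos":[[0,0,0],[0,0,0],[0,0,0],[0,0,0],[0,0,0],[0,0,0],[0,0,0],[0,0,0],[0,0,0],[0,0,0],[0,0,0],[0,0,0]],"grip":[0,0,0,0,0,0,0,0,0,0,0,0]}'
python3 -m crank '{"twist":[[0,0,-0.0198],[0,0,-0.033],[0,0,-0.033],[0,0,-0.033]],"delta_pos":[[0,0,0],[0,0,0],[0,0,0],[0,0,0]],"grip":[0,0,0,0]}'
python3 - <<'E'
from h import *
st=manip.read_state(); im=img('wrist','w8.png'); print(st['qpos'],st['tool_pos'])
print([(r['centre'],r['confidence'],at('wrist',r['centre'],.085,st)) for r in manip.recognise('wrist','button_grip')])
hsv=cv2.cvtColor(im,cv2.COLOR_RGB2HSV); m=cv2.inRange(hsv,(21,120,60),(33,255,255))
k,l,s,c=cv2.connectedComponentsWithStats(m)
for i in range(1,k):
    if s[i,4]>80:
        r=cv2.minAreaRect(np.argwhere(l==i)[:,::-1].astype(np.float32)); b=cv2.boxPoints(r)
        print(s[i],at('wrist',c[i][::-1],.083,st),r,[at('wrist',q[::-1],.087,st)[:2].round(3) for q in b])
E
```

```text
clock: 41.02
tool_pos: [0.496, 0.192, 0.1988]
eef_rot: [[-0.19, 0.982, -0.001], [0.982, 0.19, -0.001], [-0.0, -0.001, -1.0]]
contact_force: [0.6, 0.4, 0.6]
opening: 0.502
grasp_force: 0.0
clock: 42.02
tool_pos: [0.496, 0.1921, 0.1987]
eef_rot: [[0.964, 0.266, -0.001], [0.266, -0.964, -0.001], [-0.001, 0.0, -1.0]]
contact_force: [0.6, -0.0, -0.1]
opening: 0.501
grasp_force: 0.0
clock: 42.35
tool_pos: [0.4961, 0.1921, 0.199]
eef_rot: [[0.997, 0.071, -0.001], [0.071, -0.997, -0.0], [-0.001, 0.0, -1.0]]
contact_force: [0.4, -0.4, 0.1]
opening: 0.502
grasp_force: 0.0
[ 2.73182284e-01 -3.57222217e-02  1.71868728e+00 -1.43769593e-04
  1.45948389e+00  1.77305612e+00] [0.49609641 0.19211749 0.19900769]
[([176.6, 263.9], 0.58, array([0.50472779, 0.18519731, 0.085     ]))]
```

Run:
```python
from h import *
st=manip.read_state(); im=cv2.imread('pics/w8.png'); hsv=cv2.cvtColor(im,cv2.COLOR_BGR2HSV)
print(hsv[176,250:280].tolist())
print(px('wrist',[.4965,.191,.087],st))
for t in manip.trace('wrist','button_grip')[:1]:
    i=np.argwhere(t['region']); print(i.min(0),i.max(0)); r=cv2.minAreaRect(i[:,::-1].astype(np.float32)); print(r,at('wrist',r[0][::-1],.08,st),[at('wrist',q[::-1],.087,st)[:2].round(3) for q in cv2.boxPoints(r)])
```

```text
[[12, 175, 130], [12, 176, 155], [12, 167, 87], [11, 171, 94], [15, 192, 81], [18, 177, 124], [19, 182, 188], [18, 175, 208], [19, 178, 214], [19, 181, 221], [19, 179, 206], [18, 176, 193], [19, 176, 230], [19, 181, 220], [19, 182, 207], [19, 177, 190], [18, 181, 163], [12, 177, 151], [12, 164, 182], [12, 170, 187], [12, 192, 165], [10, 73, 146], [105, 3, 180], [13, 10, 174], [15, 12, 174], [10, 8, 187], [15, 10, 202], [15, 10, 202], [13, 11, 200], [20, 8, 200]]
[184.7 257.6]
[149 255] [204 266]
((260.5, 176.5), (55.0, 11.0), 90.0) [0.50324151 0.18849577 0.08      ] [array([0.532, 0.196]), array([0.533, 0.185]), array([0.476, 0.181]), array([0.476, 0.192])]
```

```bash
python3 -m crank '{"twist":[[0,0,0],[0,0,0],[0,0,0],[0,0,0]],"delta_pos":[[0.027,-0.014,-0.2],[0.027,-0.014,-0.35],[0.027,-0.014,-0.35],[0.027,-0.014,-0.35]],"grip":[0,0,0,0]}'
python3 - <<'E'
from h import *
st=manip.read_state(); im=img('wrist','w9.png'); hsv=cv2.cvtColor(im,cv2.COLOR_RGB2HSV)
m=cv2.inRange(hsv,(16,140,150),(30,255,255)); k,l,s,c=cv2.connectedComponentsWithStats(m)
L=[np.argwhere(l==i) for i in range(1,k) if s[i,4]>150]
L+=[np.argwhere(t['region']) for t in manip.trace('wrist','button_grip')[:1]]
for i in L:
    r=cv2.minAreaRect(i[:,::-1].astype(np.float32)); B=np.array([at('wrist',q[::-1],.087,st)[:2] for q in cv2.boxPoints(r)]); print(r,B.round(3).tolist(),B.mean(0))
E
```

```text
clock: 42.83
tool_pos: [0.4999, 0.189, 0.128]
eef_rot: [[0.998, 0.069, -0.005], [0.069, -0.998, -0.001], [-0.005, 0.001, -1.0]]
contact_force: [-0.1, -0.2, 0.2]
opening: 0.499
grasp_force: 0.0
((257.63299560546875, 207.85748291015625), (67.99407958984375, 15.40463924407959), 88.02507019042969) [[0.53, 0.196], [0.531, 0.185], [0.476, 0.179], [0.475, 0.191]] [0.50301266 0.18801971]
((257.5, 205.0), (74.0, 17.0), 90.0) [[0.534, 0.196], [0.535, 0.184], [0.476, 0.18], [0.475, 0.193]] [0.50508193 0.18829615]
```

```bash
python3 -m crank '{"twist":[[0,0,0.003],[0,0,0.003],[0,0,0.003],[0,0,0.003],[0,0,0.003],[0,0,0.003],[0,0,0.003],[0,0,0.003]],"delta_pos":[[0.005,-0.005,-0.15],[0.005,-0.005,-0.26],[0.005,-0.005,-0.27],[0.005,-0.005,-0.27],[0.005,-0.005,-0.27],[0.005,-0.005,-0.27],[0.005,-0.005,-0.27],[0.005,-0.005,-0.27]],"grip":[0,0,0,0,1,1,1,1]}'
```

```text
clock: 43.6
tool_pos: [0.5044, 0.1893, 0.0784]
eef_rot: [[0.996, 0.087, 0.004], [0.087, -0.996, 0.002], [0.004, -0.001, -1.0]]
contact_force: [-2.0, 0.4, 6.7]
opening: 0.117
grasp_force: 59.2
```

```bash
python3 -m crank '{"twist":[[0,0,0.015],[0,0,0.03],[0,0,0.045],[0,0,0.06],[0,0,0.075],[0,0,0.09]],"delta_pos":[[0,0,0.01],[0,0,0.01],[0,0,0.01],[0,0,0.01],[0,0,0.01],[0,0,0.01]],"grip":[1,1,1,1,1,1]}'
python3 -m crank '{"twist":[[0,0,0.015],[0,0,0.03],[0,0,0.045],[0,0,0.06],[0,0,0.075],[0,0,0.09],[0,0,0.105],[0,0,0.12],[0,0,0.135],[0,0,0.15],[0,0,0.158],[0,0,0.158]],"delta_pos":[[0,0,0],[0,0,0],[0,0,0],[0,0,0],[0,0,0],[0,0,0],[0,0,0],[0,0,0],[0,0,0],[0,0,0],[0,0,0],[0,0,0]],"grip":[1,1,1,1,1,1,1,1,1,1,1,1]}'
```

```text
clock: 44.1
tool_pos: [0.5038, 0.1904, 0.0785]
eef_rot: [[0.792, 0.611, 0.003], [0.611, -0.792, 0.003], [0.004, -0.001, -1.0]]
contact_force: [4.7, 9.3, -8.5]
opening: 0.114
grasp_force: 60.4
clock: 45.1
tool_pos: [0.5019, 0.1913, 0.0785]
eef_rot: [[-0.079, 0.997, -0.001], [0.997, 0.079, 0.004], [0.004, -0.001, -1.0]]
contact_force: [-5.1, 12.3, -1.4]
opening: 0.116
grasp_force: 61.3
```

```bash
python3 -m crank '{"twist":[[0,0,0],[0,0,0],[0,0,0],[0,0,0],[0,0,0],[0,0,0],[0,0,0],[0,0,0],[0,0,0],[0,0,0],[0,0,0]],"delta_pos":[[0,0,0],[0,0,0],[0,0,0],[0,0,0.15],[0,0,0.35],[0,0,0.55],[0,-0.2,0.7],[0,-0.4,0.8],[0,-0.6,0.8],[0,-0.8,0.8],[0,-0.8,0.8]],"grip":[0,0,0,0,0,0,0,0,0,0,0]}'
python3 - <<'E'
from h import *
st=manip.read_state(); im=img('wrist','w10.png'); img('top','top5.png'); img('side','side5.png'); print(st['qpos'],st['tool_pos'])
for c in ('wrist','top','side'):
    for n,z in (('button_grip',.08),('cork0',.02),('roll0',.02),('roll1',.02),('cap',.05),('mug',.04),('glue',.06),('tin',.02)):
        im=None
        for t in manip.recognise(c,n)[:3]: print(c,n,np.round(t['centre'],0),round(t['confidence'],2),at(c,t['centre'],z,st).round(3))
manip.get_image('wrist')
for t in manip.trace('wrist','button_grip')[:1]:
    r=cv2.minAreaRect(np.argwhere(t['region'])[:,::-1].astype(np.float32)); print(r,[at('wrist',q[::-1],.087,st)[:2].round(3).tolist() for q in cv2.boxPoints(r)])
E
```

```text
clock: 46.02
tool_pos: [0.5033, 0.0227, 0.2396]
eef_rot: [[-0.07, 0.998, 0.003], [0.998, 0.07, -0.003], [-0.003, 0.003, -1.0]]
contact_force: [-0.3, -0.7, -0.6]
opening: 0.501
grasp_force: 0.0
[-0.0546832  -0.13875365  1.74156468 -0.00294243  1.53539475 -0.12443128] [0.50332083 0.02265166 0.23957396]
wrist button_grip [ 19. 270.] 0.95 [0.505 0.178 0.08 ]
wrist cork0 [113. 465.] 0.42 [0.77  0.104 0.02 ]
wrist roll0 [ 21. 268.] 0.32 [0.506 0.191 0.02 ]
wrist roll1 [ 21. 268.] 0.32 [0.506 0.191 0.02 ]
wrist cap [223. 329.] 0.88 [ 0.608 -0.05   0.05 ]
wrist cap [ 20. 269.] 0.63 [0.506 0.184 0.05 ]
wrist mug [  9. 468.] 0.87 [0.723 0.212 0.04 ]
wrist glue [  1. 294.] 0.39 [0.53  0.201 0.06 ]
wrist tin [114. 464.] 0.72 [0.77  0.102 0.02 ]
top button_grip [217. 159.] 0.48 [0.489 0.269 0.08 ]
top cork0 [189. 326.] 0.49 [ 0.569 -0.253  0.02 ]
top cork0 [197. 338.] 0.39 [ 0.541 -0.288  0.02 ]
top cap [180. 275.] 0.81 [ 0.595 -0.088  0.05 ]
top mug [137. 167.] 0.64 [0.752 0.252 0.04 ]
top glue [245. 379.] 0.51 [ 0.38  -0.396  0.06 ]
top tin [130. 214.] 0.78 [0.776 0.101 0.02 ]
top tin [137. 166.] 0.64 [0.758 0.26  0.02 ]
side button_grip [263. 277.] 0.5 [0.505 0.196 0.08 ]
side roll0 [200. 245.] 0.68 [ 0.612 -0.069  0.02 ]
side roll1 [200. 245.] 0.68 [ 0.612 -0.069  0.02 ]
side cap [202. 242.] 0.68 [ 0.616 -0.035  0.05 ]
side mug [283. 182.] 0.9 [0.752 0.247 0.04 ]
side glue [128. 317.] 0.96 [ 0.38  -0.384  0.06 ]
side tin [242. 187.] 0.86 [0.766 0.102 0.02 ]
side tin [300. 276.] 0.59 [0.501 0.271 0.02 ]
((269.0, 24.0), (48.0, 12.0), 90.0) [[0.498, 0.191], [0.509, 0.192], [0.513, 0.152], [0.501, 0.151]]
```

Run:
```python
from h import *
from scipy.optimize import least_squares
im=cv2.imread('pics/top3.png'); hsv=cv2.cvtColor(im,cv2.COLOR_BGR2HSV)
m=cv2.inRange(hsv,(105,120,40),(128,255,255)); m[:,:240]=0; x,y,w,h=cv2.boundingRect(m[:,:300]); b=[y,x,y+h-1,x+w-1]
def box(c):
    P=np.array([px('top',[c[0]+.0525*np.cos(t),c[1]+.0525*np.sin(t),z]) for z in (.003,.036) for t in np.linspace(0,6.28,60)]); return np.r_[P.min(0),P.max(0)]
r=least_squares(lambda c:box(c)-b,[.6,-.066],diff_step=1e-3); print(b,r.x,r.fun)
s=cv2.imread('pics/side5.png'); g=cv2.cvtColor(s,cv2.COLOR_BGR2HSV)
a=np.radians(4); cx=np.array([-np.sin(a),np.cos(a),0]);cy=np.array([-np.cos(a),-np.sin(a),0]); H=np.array([.4925,.278,.0505])+.075*cx
for t in (0,.1,.2): print(t,[px('side',H+cy*v-cx*(.15*np.cos(t)-.01*np.sin(t))+[0,0,.15*np.sin(t)+.01*np.cos(t)]).tolist() for v in (-.12,.12)])
i=np.argwhere(cv2.inRange(g,(5,110,50),(24,255,255))[240:350,215:360])+[240,215]; print(i.min(0),i.max(0)); 
for c in (240,250,310,320): print(c,i[i[:,1]==c][:,0].min())
```

```text
[163, 252, 196, 283] [ 0.60435  -0.065274] [-0.5 -1.3  0.7  0.9]
0 [[270.0, 234.0], [269.7, 324.3]]
0.1 [[267.5, 233.8], [267.2, 325.1]]
0.2 [[265.6, 233.6], [265.3, 325.9]]
[252 231] [333 328]
240 270
250 270
310 270
320 270
```

```bash
python3 -c "
from workcell import manip
print(manip.finish_job())"
```

```text
the job is handed in; nothing more can be done
None
```

The job is handed in: the cap is knob up in the middle of the mat, both corks are in the open tub, both rolls are in the case, and the lid is shut with the turnbutton turned over it. The last pictures bore out each of these, the turnbutton only partly as it ran out of the frame, and the handover returned no verdict.

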